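# Change the bit of the nail drill between clients

### The arm

A 7-joint arm with a two-finger parallel gripper is mounted at the origin on the work surface. World frame = base frame: x ahead of the robot, y to its left, z up, the work surface at z = 0. Lengths are in mm, angles in rad, forces in N, time in s.
With the tool pointing down it reaches from about 425 to 1025 mm from the base axis. Payload 3.6 kg.
Tool frame: the origin (TCP) lies at the very end of the fingers, on their centre line; the grasp point (between the pads) lies 19 mm behind it; x points along the fingers, y is the direction in which the jaws open and shut, and the axes are right-handed (so a half turn about x gives the same grasp; the last joint's range is limited). The gripper opens to 85 mm and grips with 20 to 120 N. Pads are 22 mm wide; open, the fingers measure 114 mm over their backs; the gripper's body (76 mm by 85 mm) begins 54 mm behind the grasp point. The pads swing forward as they close: fully open they stand 13 mm farther back than shut.
Start: joints at [1.236, 0.591, 0.048, 1.609, -0.033, 0.943, -0.034], TCP at [172.899, -704.085, 231.302] pointing down, gripper open.
Joint ranges: [-2.69, 2.69], [-0.47, 2.24], [-1.27, 1.36], [0.19, 2.51], [-1.53, 4.68], [0.08, 2.07], [-3.09, 3.09]. Speed limits (rad/s): [2.57, 2.57, 3.14, 3.14, 3.14, 3.14, 3.14].

### API

Orientations are given as a 3x3 rotation matrix whose columns are the frame's x, y, z axes.
In Python, from station import * gives the robot as it stands. The module is installed in compiled form; this text tells all that it offers.
- The arm moves only by the shell command python3 -m handwheel 'ROWS' [FORCE]. ROWS is JSON, a list of rows, each a list of 3 entries, a list of its own where there are three numbers: the shift along the world's x, y, z in units of 25 mm (1.0 is 25 mm), then the turn, a rotation vector about the world's x, y, z in rad, then the closure in counts, from 0 (fully open) to 255 (shut). In form: [[[x, y, z], [ax, ay, az], fingers], ...]. A call has 1 to 12 rows; each row shifts and turns the commanded pose from where the row before left it; what a row does not reach is not made up. A row lasts 1/12 s, in which the tool goes at most 41.7 mm and 7.16 degrees, less where a joint would pass 70% of its speed; a pose out of reach is approached as far as the arm can. A call is refused whole if a number of a shift passes 1 or a number of a turn 0.125, either way. A call with a gripper value outside its range is refused whole. The fingers move at their own pace and stop on an object; FORCE is the grip in N (left out, the last holds). Time passes only in rows, so rows that do not move let the fingers close. It gives the time, the measured TCP pose, the force and the opening at its end, in the units of the state.
- sense(): the state, without advancing time (a new reading comes with each control period).
- snapshot(name): name is "side" or "top"; returns the picture (384x512x3 uint8, blue, green, red); there is no depth.
- camera_params(name): a dict with "camera_matrix" (3x3 intrinsics, pixels), "k1" (the pictures are not rectified: a ray, as slopes to the right and down, at radius r is drawn at 1 + k1 r^2 times it, then the intrinsics apply), "R" (3x3) and "t" (3): a world point X has camera coordinates R X + t. Camera axes: x right, y down, z forward; pixel columns grow to the right and rows downward; lengths in mm; the calibration is good to about 2 mm. A picture is of the moment at which its call begins. camera_params takes no time and is no camera call.
- close_job(): hands the job in, once; it reports no verdict.
The state is a dict: "t": time; "qpos": joint angles; "joint_velocities": joint speeds; "tau": joint torques, N m; "position": TCP position; "orientation": TCP orientation; "ft_force": force on the tool from outside, world axes, zero at the start; "moment": the same for the moment, N m; "gripper_width": finger opening in mm.
Only numpy, scipy, OpenCV 4.12 (cv2) and the standard library are available. Lean on these libraries where they do the work, as an engineer would, in place of code of your own. Each camera call takes 0.05 s, during which the arm holds its last target.

### The job

Change the nail drill over for the next client: push down hard on the soaking jar's cap while turning it, lift it off and set it on the table, then put every worn bit into the jar - those lying on the pale silicone mat and the one in the drill, which must be freed by turning the chuck sleeve open before it is drawn. Stand the widest barrel bit from the grey bit stand fully home in the chuck and turn the sleeve firmly tight on it until it stops. When all the worn bits are in, put the cap back on the jar, pressed down and turned until it locks, and leave the other two bits in the stand and everything else on the table where it is.

Things in the scene. Friction and masses are not known exactly. Their poses are not given: they have to be found in the camera images.
- dock: Charging dock, fixed, with a cordless nail drill upright in it: white base 95 x 85 x 18 mm, socket 42 mm wide up to 58 mm, aluminium handpiece 24 mm across, steel sleeve, then the nose (24 tapering to 19 mm across) up to 137 mm. Origin: on the drill's axis at table height, z up. A bit fully home in the chuck has its head centre 146.5 mm above this origin, on the axis.
- chuck_mouth (a point): Middle of the chuck's mouth at the very top of the nose, on the drill's axis, 137 mm above the table. The mouth is a countersink 12 mm across that narrows to 8 mm in 5 mm; just below it three jaws stand round the bore: wide open they leave a throat 7.8 mm across, closed they grip a 3.2 mm shank. The bore's floor is 112 mm above the table.
- sleeve_mid (a point): Centre of the chuck sleeve, a round ribbed steel collar on the drill, 27 mm in diameter, 26 mm tall (99 to 125 mm above the table; this point 112). Taken from above with a finger on either side; the bit's head then stands between the fingers, up to 42 mm above this point. The handpiece below is slimmer (24 mm).
- sleeve (a joint): Angle of the sleeve (rad). Anticlockwise from above is positive and opens the jaws: 1.1 is wide open (stop). About 0 the jaws just close on a shank; further clockwise, between -0.1 and -0.25 (stop), they grip it tight. It starts at 0 with the worn bit gripped. It turns with 0.12 N m of friction (up to 0.2 while clamping) and stays where it is left.
- jaw0: One of the chuck's three small steel jaws, 2.7 mm wide, seen in the mouth of the nose. Origin: on the drill's axis at table height. The three are moved in and out together by the sleeve.
- jaw1: Second jaw, like jaw0.
- jaw2: Third jaw, like jaw0.
- jar: Round amber glass soaking jar, fixed on a square steel foot plate 104 x 104 mm. Body 80 mm across, neck 64, rim 62 mm above the table; inside empty, its floor 12 mm above the table. Four ledges stand out round the neck, centred on the jar's x and y axes (both ways), the gaps between them at 45 degrees. Origin: under its centre at table height, z up.
- jar_mouth (a point): Centre of the jar's open mouth, in the plane of its glass rim, 62 mm above the table; the opening is 58 mm across. A white spring-loaded sealing ring of the same width stands 7 mm above the rim when the cap is off.
- cap_grip (a point): The jar's white push-and-turn cap, 82 mm across, 20 mm tall, with a grip bar on top (62 long, 12 thick, 24 mm tall) along the cap's x axis. This point: middle of the bar, 12 mm above the cap's flat top, 32 above its lower edge, 83 mm above the table when locked. Four lugs inside its skirt, on the cap's x and y axes (both ways). Locked, the bar lies along the jar's x or y axis; it starts so.
- cap: The same cap; origin: centre of its lower edge. To open: push it down 3 to 5 mm on its spring (10 to 14 N), turn it 45 degrees (30 to 60) anticlockwise from above, lift. To close: set it on, bar at 45 degrees to the jar's x axis (it rests 1 mm above its locked height), push down 5 mm, turn 45 degrees clockwise to the stop, let it spring up. Not pushed down, it will not turn into or out of the lock.
- wide_bit: The wide barrel bit wanted in the drill: steel, eight-sided barrel head 14 mm across, 15 mm long, shank below it 3.2 mm thick, 27 mm long, round-ended; 34 g. Origin: centre of the head; z along the bit, away from the shank. It starts shank down in the grey bit stand (42 x 130 x 30 mm, fixed; three holes in a row 40 mm apart, a fresh bit in each, in any order), head 37 to 52 mm above the table.
- slim_bit_head (a point): A slim barrel bit in the stand, head 9 mm across and 15 mm long, same shank; centre of its head. It stays where it is.
- ball_bit_head (a point): A bit with a small ball head 11 mm across in the stand, same shank; 2 mm above the ball's centre. It stays where it is.
- worn0_head (a point): The worn bit that is in the drill's chuck at the start: eight-sided fluted barrel head 12 mm across and 15 mm long, shank 3.2 mm thick and 27 mm long, 28 g. This point is the centre of the head; its z axis points along the bit, away from the shank.
- worn1_head (a point): A worn bit lying on its side on the pale silicone mat (may be absent): eight-sided fluted barrel head 12 mm across and 15 mm long, shank 3.2 mm thick and 27 mm long, 28 g. This point is the centre of the head; its z axis points along the bit, away from the shank. Lying, the centre is 6 mm above the table.
- worn2_head (a point): A worn bit lying on its side on the pale silicone mat (may be absent): eight-sided fluted barrel head 12 mm across and 15 mm long, shank 3.2 mm thick and 27 mm long, 28 g. This point is the centre of the head; its z axis points along the bit, away from the shank. Lying, the centre is 6 mm above the table.
- worn3_head (a point): A worn bit lying on its side on the pale silicone mat (may be absent): eight-sided fluted barrel head 12 mm across and 15 mm long, shank 3.2 mm thick and 27 mm long, 28 g. This point is the centre of the head; its z axis points along the bit, away from the shank. Lying, the centre is 6 mm above the table.
- polish_a: Bystander: square polish bottle 30 x 30 mm, 74 mm tall. Origin: centre of its underside.
- polish_b: Bystander: round polish bottle 34 mm across, 74 mm tall. Origin: centre of its underside.
- polish_c: Bystander: square polish bottle 30 x 30 mm, 74 mm tall. Origin: centre of its underside.
- powder_pot: Bystander: round powder pot 55 mm across, 38 mm tall. Origin: centre of its underside.
- buffer: Bystander: grey nail buffer block 90 x 25 x 25 mm, long side along its x axis. Origin: centre of its underside.
- pump: Bystander: white pump bottle 62 mm across, 160 mm tall. Origin: centre of its underside.
Not all that is in view belongs to the job. What is shaped like the dock but yellow is not meant. What is shaped like the cap but purple is not meant.

How it is judged (in metres and radians):
On the way, in this order (a step that is already met when the one before it is completed fails the run):
1. the cap is off the jar, set down on the table and let go (horizontal distance between cap_grip and jar_mouth above 0.085 m and height (world z) of cap_grip below 0.06 m and contact force between the fingers and cap below 0.3 N), for 0.2 s.
2. every worn bit is in the jar, with the cap still off (horizontal distance between each of worn0_head, worn1_head, worn2_head, worn3_head and jar_mouth below 0.04 m and height (world z) of each of worn0_head, worn1_head, worn2_head, worn3_head below 0.06 m and horizontal distance between cap_grip and jar_mouth above 0.085 m), for 0.3 s.
At the end, for the whole second after the job is handed in: All worn bits in the jar below the rim; cap level and locked on the jar (bar within 8 degrees of the jar's x or y); wide bit upright (6 degrees), within 4 mm of fully home and of the axis, each jaw pressing it with over 4 N; slim and ball bits within 15 mm of their start (horizontal distance between each of worn0_head, worn1_head, worn2_head, worn3_head and jar_mouth below 0.04 m and height (world z) of each of worn0_head, worn1_head, worn2_head, worn3_head below 0.06 m and z of cap_grip in the frame of jar between 0.079 and 0.0855 m and horizontal distance between cap_grip and jar_mouth below 0.005 m and angle between cap_grip's own z axis and vertical below 0.06 rad and (angle between the x axis of cap_grip and the x axis of jar, either way round below 0.14 rad or angle between the x axis of cap_grip and the y axis of jar, either way round below 0.14 rad) and z of wide_bit in the frame of dock between 0.138 and 0.1505 m and horizontal distance between wide_bit and chuck_mouth below 0.004 m and angle between wide_bit's own z axis and vertical below 0.1 rad and contact force between each of jaw0, jaw1, jaw2 and wide_bit above 4 N and value of joint sleeve below 0.1 rad and distance of each of slim_bit_head, ball_bit_head from where it was at the start of the episode below 0.015 m); the robot touches nothing.
It fails at once if the worn bit is dragged out of the drill while the chuck is closed on it (value of joint sleeve below 0.4 rad and z of worn0_head in the frame of dock between 0.153 and 0.175 m and horizontal distance between worn0_head and chuck_mouth below 0.008 m).
It fails at once if a bystander is moved more than 3 cm (distance of any of polish_a, polish_b, polish_c, powder_pot, buffer, pump from where it was at the start of the episode above 0.03 m).
Of worn1, worn2, worn3 only 1 to 3 are there at a start; the rules pass over those that are not, and their reading is None.
At some moment in a run one of worn1, worn2, worn3 may be knocked a few centimetres aside while the robot is not near it.
It also fails if it takes over 210 s, if anything falls off the work surface, if the arm or the gripper's body presses on something with over 40 N, if the wrist force passes 120 N, or if a joint passes its speed limit or range.

## Working session

There is one attempt and no reset: what is moved stays moved. The work goes in short steps, Python scripts to look and compute and a shell command to move; the robot and the scene stay as the last step left them, time stands still between calls to the robot, and variables do not carry over. Pictures are saved under pics/ and viewed, and the job is handed in when it is done.

```bash
mkdir -p pics; python3 - <<'E'
from station import *
import cv2,numpy as np
s=sense();print(s)
for n in("side","top"):
    im=snapshot(n);cv2.imwrite(f"pics/{n}0.png",im);cv2.imwrite(f"pics/{n}0big.png",cv2.resize(im,(800,600),interpolation=cv2.INTER_CUBIC))
    print(n,camera_params(n))
E
```

```text
{'t': 0.0, 'qpos': array([ 1.23650552,  0.59211124,  0.04830622,  1.60982868, -0.03328965,
        0.94270505, -0.03371191]), 'joint_velocities': array([ 0.00010026,  0.00059206,  0.00044699,  0.00061233,  0.00102939,
       -0.00013443, -0.00095771]), 'tau': array([-5.66021954e-04, -5.48696280e+01,  1.54639665e+00, -1.98124856e+01,
        9.46336950e-03,  8.64634872e-03, -1.10811439e-05]), 'position': array([ 172.69338418, -703.2774953 ,  230.14441599]), 'orientation': array([[-6.69418048e-04,  2.38537200e-01, -9.71133130e-01],
       [ 2.14564096e-03, -9.71130770e-01, -2.38538099e-01],
       [-9.99997474e-01, -2.24338473e-03,  1.38277278e-04]]), 'ft_force': array([-0.30949899,  0.40242415,  0.42869787]), 'moment': array([ 0.00858491, -0.04589151, -0.00215172]), 'gripper_width': 85.48324333124805}
side {'camera_matrix': array([[476.85299338,   0.        , 251.62094721],
       [  0.        , 476.85299338, 184.79549979],
       [  0.        ,   0.        ,   1.        ]]), 'k1': 0.041082368848044525, 'R': array([[-0.69846878, -0.71531325,  0.0216407 ],
       [-0.39367644,  0.35880148, -0.84633348],
       [ 0.59762883, -0.59965694, -0.53221361]]), 't': array([387.97365152, 319.16072075, 949.13617092])}
top {'camera_matrix': array([[427.89609319,   0.        , 257.98971219],
       [  0.        , 427.89609319, 190.6429429 ],
       [  0.        ,   0.        ,   1.        ]]), 'k1': -0.1313836904012243, 'R': array([[ 0.01978396, -0.99979112, -0.00512925],
       [-0.99603912, -0.01926438, -0.0868041 ],
       [ 0.08668716,  0.00682627, -0.9962122 ]]), 't': array([ -14.7501754 ,  566.40509779, 1309.61190551])}
```

View pics/side0big.png

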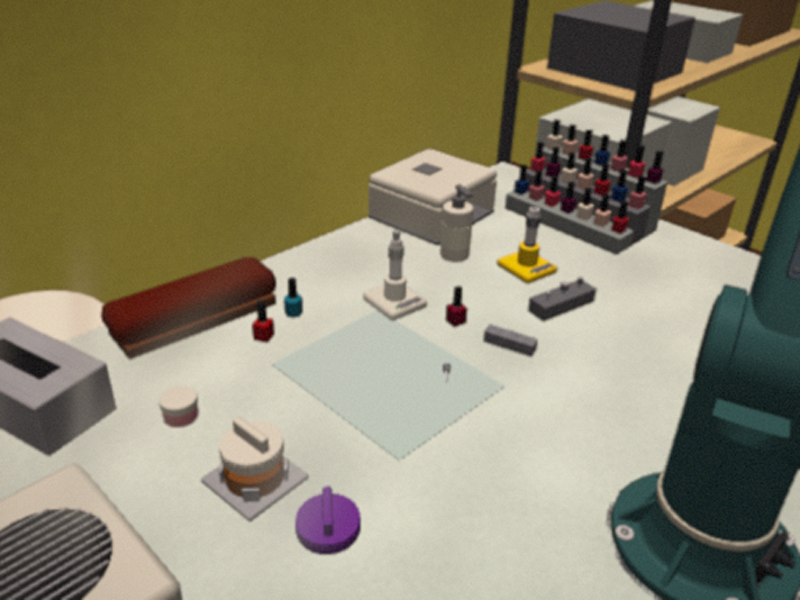

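View pics/top0big.png

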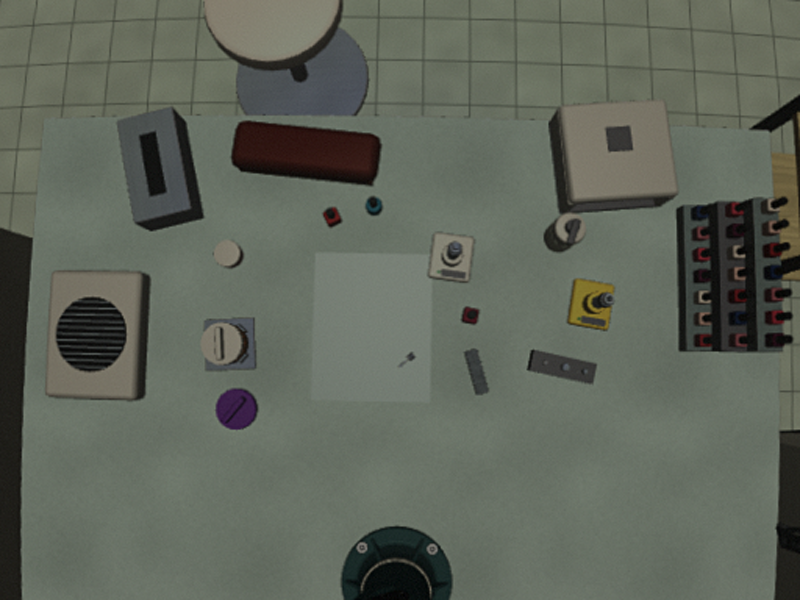

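One worn bit is visible on the mat (top view ~ (407,358), side ~ (447,368) in the enlarged pictures). The jar is at top (222,343), the dock at top (453,255) and the grey stand at top (562,367). The yellow dock and purple cap are decoys. Next I'll take detailed crops.

```bash
cat > h.py <<'E'
from station import *
import cv2,numpy as np
def P(n):
    c=camera_params(n);return c['camera_matrix'],np.array([c['k1'],0,0,0,0.]),c['R'],c['t']
def ray(n,u,v):
    K,d,R,t=P(n);p=cv2.undistortPoints(np.array([[[u,v]]],float),K,d)[0,0]
    return -R.T@t, R.T@np.array([p[0],p[1],1.])
def onz(n,u,v,z):
    o,r=ray(n,u,v);return o+r*(z-o[2])/r[2]
def proj(n,X):
    K,d,R,t=P(n);return cv2.projectPoints(np.array(X,float).reshape(-1,1,3),cv2.Rodrigues(R)[0],t,K,d)[0][:,0]
def tri(a,b):
    o1,r1=ray('top',*a);o2,r2=ray('side',*b);r1/=np.linalg.norm(r1);r2/=np.linalg.norm(r2)
    s=np.linalg.lstsq(np.c_[r1,-r2],o2-o1,rcond=None)[0]
    p,q=o1+s[0]*r1,o2+s[1]*r2
    return (p+q)/2,np.linalg.norm(p-q)
def crop(im,x0,y0,w,h,k,name):
    c=cv2.resize(im[y0:y0+h,x0:x0+w],None,fx=k,fy=k,interpolation=cv2.INTER_CUBIC);
    for i in range(0,w,10):cv2.putText(c,str(x0+i),(i*k,8),0,.3,(0,255,255));cv2.line(c,(i*k,10),(i*k,14),(0,255,255))
    for i in range(0,h,10):cv2.putText(c,str(y0+i),(0,i*k+4),0,.3,(0,255,255))
    cv2.imwrite(f'pics/{name}.png',c)
E
python3 - <<'E'
from h import *
t=cv2.imread('pics/top0.png');s=cv2.imread('pics/side0.png')
crop(t,125,195,50,60,8,'a');crop(t,265,140,50,60,8,'b');crop(t,330,215,60,40,10,'c');crop(t,250,215,40,30,10,'d')
crop(np.array(s),125,260,80,75,8,'e');crop(s,225,140,60,70,8,'f');crop(s,330,175,60,40,10,'g');crop(s,270,225,40,30,10,'h')
def cat(a,b,o):
    a,b=cv2.imread(f'pics/{a}.png'),cv2.imread(f'pics/{b}.png');H=max(a.shape[0],b.shape[0])
    z=np.zeros((H,a.shape[1]+b.shape[1],3),np.uint8);z[:a.shape[0],:a.shape[1]]=a;z[:b.shape[0],a.shape[1]:]=b
    f=min(1,800/z.shape[1],600/z.shape[0]);cv2.imwrite(f'pics/{o}.png',z if f==1 else cv2.resize(z,None,fx=f,fy=f))
cat('a','b','ab');cat('d','h','dh');crop
E
```

```text
(no output)
```

View pics/ab.png

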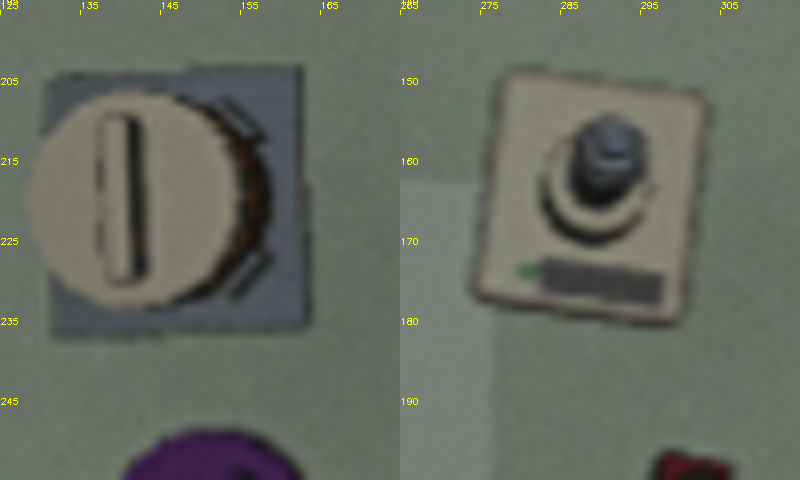

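View pics/c.png

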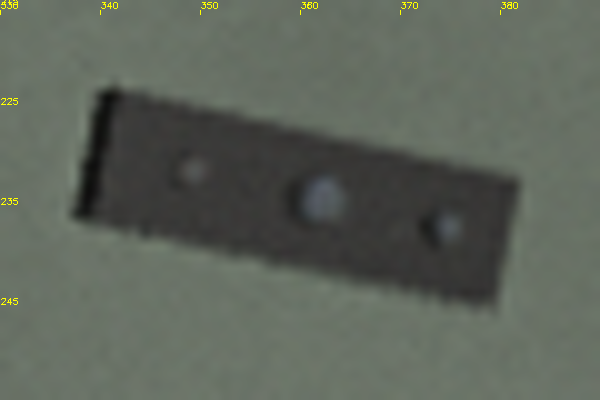

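View pics/dh.png

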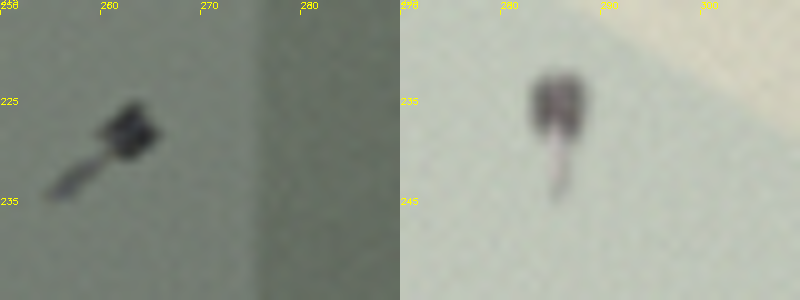

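View pics/e.png

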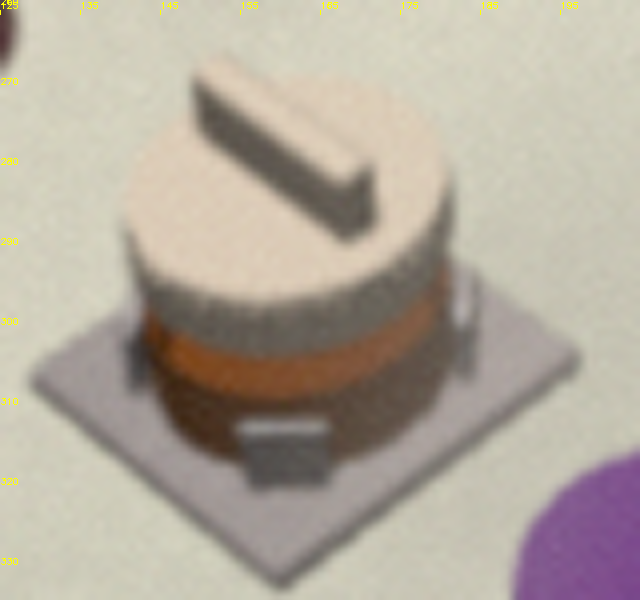

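View pics/f.png

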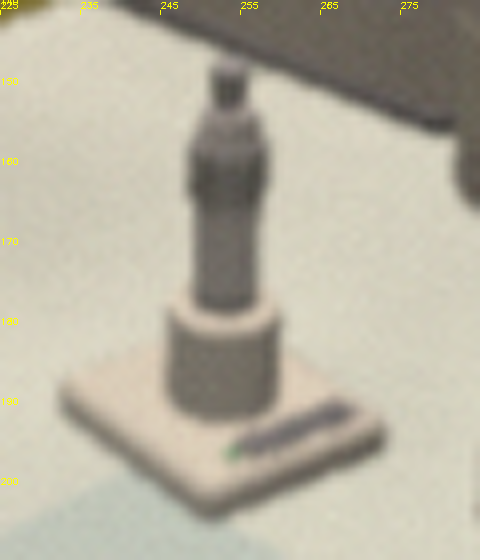

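View pics/g.png

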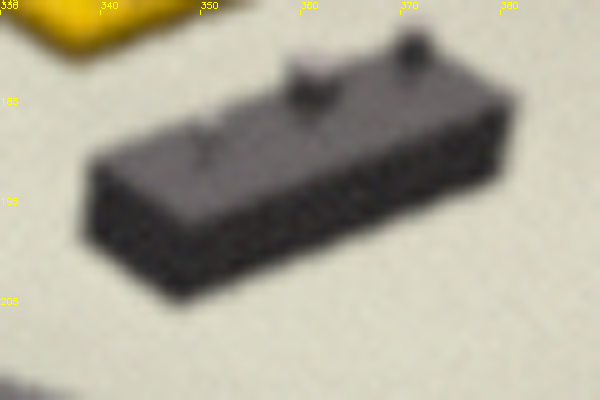

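```bash
python3 - <<'E'
from h import *
np.set_printoptions(precision=1,suppress=True)
t=cv2.imread('pics/top0.png');s=cv2.imread('pics/side0.png')
Z=lambda x0,y0,k,x,y:(x0+(x+.5)/k-.5,y0+(y+.5)/k-.5)
A=lambda x,y:Z(125,195,8,x,y);E_=lambda x,y:Z(125,260,8,x,y)
print('bar',tri(A(120,199),E_(285,118)),onz('top',*A(120,199),95),onz('side',*E_(285,118),95))
print('bar ends dir',onz('side',*E_(207,66),95)-onz('side',*E_(362,169),95), onz('top',*A(116,114),95)-onz('top',*A(124,284),95))
print('captop',onz('top',*A(133,200),71))
pl=[onz('top',*A(*p),3) for p in[(47,80),(302,67),(312,325),(54,338)]];print('plate',np.array(pl),np.mean(pl,0))
print([np.degrees(np.arctan2(*(pl[(i+1)%4]-pl[i])[1::-1])) for i in range(4)],[np.linalg.norm(pl[(i+1)%4]-pl[i]) for i in range(4)])
ps=[onz('side',*E_(*p),3) for p in[(32,378),(280,580),(580,357)]];print('plate side',np.array(ps),(ps[0]+ps[2])/2)
C=lambda x,y:Z(330,215,10,x,y);G=lambda x,y:Z(330,175,10,x,y)
print('wide',tri(C(324,197),G(312,62)),onz('top',*C(324,197),52),onz('side',*G(312,62),52))
print('slim',tri(C(450,226),G(414,38)))
print('ball',tri(C(194,168),G(206,128)))
D=lambda x,y:Z(250,215,10,x,y);H=lambda x,y:Z(270,225,10,x-400,y)
print('worn head',tri(D(132,130),H(557,106)),onz('top',*D(132,130),6),onz('side',*H(557,106),6))
print('worn tail',tri(D(50,195),H(557,197)),onz('top',*D(50,195),4),onz('side',*H(557,197),4))
B=lambda x,y:Z(265,140,8,x-400,y);F=lambda x,y:Z(225,140,8,x,y)
b=[onz('top',*B(*p),18) for p in[(505,68),(708,98),(678,322),(475,298)]];print('base',np.array(b),[np.linalg.norm(b[(i+1)%4]-b[i]) for i in range(4)])
print('bit top',tri(B(612,130),F(230,66)),onz('side',*F(230,66),154),onz('top',*B(612,130),154))
crop(t,275,145,30,30,20,'b2');crop(s,240,140,30,30,20,'f2')
E
```

```text
bar (array([468.1, 347.3,  91.6]), np.float64(0.7618447591454571)) [467.8 346.1  95. ] [465.2 349.5  95. ]
bar ends dir [57.7  6.6  0. ] [63.   5.5  0. ]
captop [467.8 347.9  71. ]
plate [[515.8 404.1   3. ]
 [523.3 300.5   3. ]
 [421.  292.8   3. ]
 [413.  397.1   3. ]] [468.3 348.6   3. ]
[np.float64(-85.89131803172268), np.float64(-175.73075472790765), np.float64(94.38720067953132), np.float64(3.8918024509467646)] [np.float64(103.90789209773871), np.float64(102.52296186681016), np.float64(104.58643448320464), np.float64(103.03169725269518)]
plate side [[515.7 402.8   3. ]
 [415.3 394.4   3. ]
 [422.4 293.4   3. ]] [469.  348.1   3. ]
wide (array([ 437.2, -323.7,   50.3]), np.float64(1.131735033403517)) [ 436.8 -323.6   52. ] [ 436.2 -320.7   52. ]
slim (array([ 428.8, -364.2,   45.5]), np.float64(1.1841027843606022))
ball (array([ 445.4, -285.6,   40.2]), np.float64(0.9222047721786586))
worn head (array([452.3, -20.6,   4.6]), np.float64(0.4983451647052293)) [452.2 -20.8   6. ] [451.4 -19.1   6. ]
worn tail (array([430.7,   4.2,   1.5]), np.float64(1.2655745808809848)) [431.2   4.6   4. ] [428.3   6.2   4. ]
base [[ 703.6  -63.3   18. ]
 [ 693.3 -143.8   18. ]
 [ 603.8 -132.8   18. ]
 [ 611.8  -52.9   18. ]] [np.float64(81.19043546484471), np.float64(90.0955440217257), np.float64(80.32233860398856), np.float64(92.46355576478265)]
bit top (array([655.6, -97.6, 151.8]), np.float64(3.0349711082700503)) [651.4 -95.5 154. ] [656.4 -96.4 154. ]
```

View pics/b2.png

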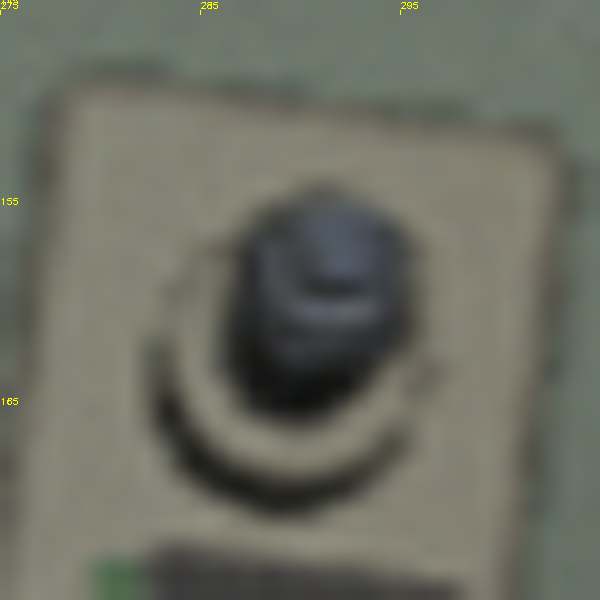

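View pics/f2.png

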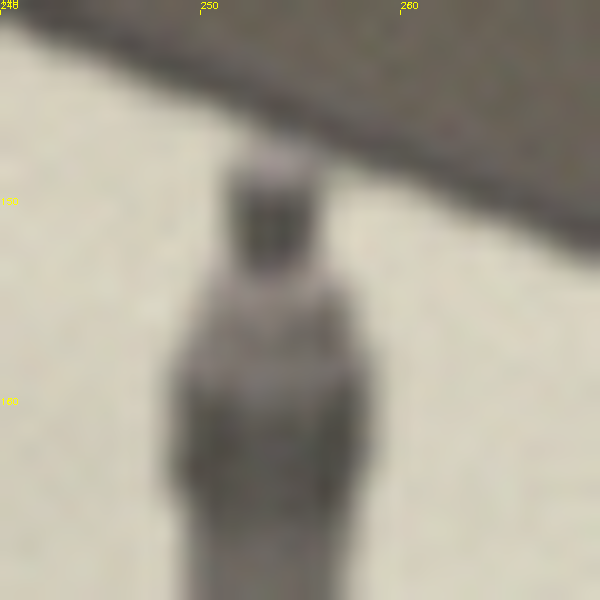

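```bash
python3 - <<'E'
from h import *
np.set_printoptions(precision=1,suppress=True)
Z=lambda x0,y0,k,x,y:(x0+(x+.5)/k-.5,y0+(y+.5)/k-.5)
B=lambda x,y:Z(275,145,20,x,y);F=lambda x,y:Z(240,140,20,x,y)
print('bit top',tri(B(335,245),F(277,162)),onz('side',*F(277,162),154),onz('top',*B(335,245),154))
for n,f,r in(('side',F,(240,140)),('top',B,(275,145))):
  for X in ([655,-97],[654,-96],[652,-97]):
    q=[((proj(n,[X[0],X[1],z])[0]-r)+.5)*20-.5 for z in(154,139,137,125,99,58)];print(n,X,np.array(q).round().tolist())
E
```

```text
bit top (array([653.5, -97.4, 153.1]), np.float64(0.6913320038778002)) [652.  -96.4 154. ] [653.6 -97.1 154. ]
side [655, -97] [[265.0, 153.0], [263.0, 249.0], [262.0, 262.0], [260.0, 338.0], [256.0, 499.0], [250.0, 748.0]]
side [654, -96] [[265.0, 158.0], [262.0, 254.0], [262.0, 267.0], [260.0, 343.0], [256.0, 504.0], [250.0, 753.0]]
side [652, -97] [[280.0, 161.0], [278.0, 257.0], [277.0, 270.0], [275.0, 345.0], [271.0, 507.0], [264.0, 756.0]]
top [655, -97] [[335.0, 235.0], [327.0, 253.0], [326.0, 255.0], [320.0, 268.0], [308.0, 297.0], [289.0, 340.0]]
top [654, -96] [[327.0, 242.0], [320.0, 259.0], [319.0, 262.0], [313.0, 275.0], [301.0, 304.0], [283.0, 346.0]]
top [652, -97] [[334.0, 256.0], [327.0, 273.0], [326.0, 276.0], [320.0, 289.0], [308.0, 317.0], [289.0, 359.0]]
```

Measured positions, with heights matching the given values to within about 3 mm:

| Item | Position (mm) |
|---|---|
| Jar centre | ≈ (468, 348), rotated ≈ +4.5° |
| Drill axis | ≈ (653, −97) |
| Wide bit (middle hole) | ≈ (437, −323) |
| Worn bit on the mat | Head (452, −20), tail toward (430, 5) |

Now moving over the jar.

```bash
python3 -m handwheel '[[[0.8,1,0],[0,0,-0.04],0],[[0.8,1,0],[0,0,-0.04],0],[[0.8,1,0],[0,0,-0.04],0],[[0.8,1,0],[0,0,-0.04],0],[[0.8,1,0],[0,0,0],0],[[0.8,1,0],[0,0,0],0],[[0.8,1,0],[0,0,0],0],[[0.8,1,0],[0,0,0],0],[[0.8,1,0],[0,0,0],0],[[0.8,1,0],[0,0,0],0],[[0.8,1,0],[0,0,0],0],[[0.8,1,0],[0,0,0],0]]' 40
```

```text
t: 1.1
position: [413.4, -402.5, 231.0]
orientation: [[-0.001, 0.081, -0.997], [0.001, -0.997, -0.081], [-1.0, -0.001, 0.001]]
ft_force: [-0.4, -0.3, 0.1]
gripper_width: 85.3
```

```bash
python3 -m handwheel '[[[0.3,1,0],[0,0,0],0],[[0.3,1,0],[0,0,0],0],[[0.3,1,0],[0,0,0],0],[[0.3,1,0],[0,0,0],0],[[0.3,1,0],[0,0,0],0],[[0.3,1,0],[0,0,0],0],[[0.3,1,0],[0,0,0],0],[[0.3,1,0],[0,0,0],0],[[0.3,1,0],[0,0,0],0],[[0.3,1,0],[0,0,0],0],[[0.3,1,0],[0,0,0],0],[[0.3,1,0],[0,0,0],0]]'
python3 -m handwheel '[[[0,1,0],[0,0,0],0],[[0,1,0],[0,0,0],0],[[0,1,0],[0,0,0],0],[[0,1,0],[0,0,0],0],[[0,1,0],[0,0,0],0],[[0,1,0],[0,0,0],0],[[0,1,0],[0,0,0],0],[[0,1,0],[0,0,0],0],[[0,1,0],[0,0,0],0],[[0,1,0],[0,0,0],0],[[0,1,0],[0,0,0],0],[[0,1,0],[0,0,0],0]]'
python3 -m handwheel '[[[-0.25,1,0],[0,0,0],0],[[-0.25,1,0],[0,0,0],0],[[-0.25,1,0],[0,0,0],0],[[-0.25,1,0],[0,0,0],0],[[-0.25,1,0],[0,0,0],0],[[-0.25,1,0],[0,0,0],0],[[0,0,-1],[0,0,0],0],[[0,0,-1],[0,0,0],0],[[0,0,-1],[0,0,0],0],[[0,0,0],[0,0,0],0]]'
```

```text
t: 2.1
position: [502.7, -102.8, 231.1]
orientation: [[-0.001, 0.081, -0.997], [0.0, -0.997, -0.081], [-1.0, -0.0, 0.001]]
ft_force: [0.1, -0.2, 0.4]
gripper_width: 85.2
t: 3.1
position: [502.4, 197.0, 231.0]
orientation: [[-0.001, 0.081, -0.997], [-0.0, -0.997, -0.081], [-1.0, 0.0, 0.001]]
ft_force: [0.8, -0.1, -0.6]
gripper_width: 85.5
t: 3.93
position: [462.2, 343.6, 151.8]
orientation: [[-0.008, 0.082, -0.997], [-0.006, -0.997, -0.081], [-1.0, 0.006, 0.008]]
ft_force: [-0.6, -0.4, -0.8]
gripper_width: 85.6
```

```bash
python3 - <<'E'
from h import *
print(sense()['qpos'].round(2))
t=snapshot('top');s=snapshot('side')
crop(t,100,170,100,80,6,'t1');crop(s,110,190,110,120,5,'s1')
p=sense()['position'];print(p,proj('top',p),proj('side',p))
E
```

```text
[-0.64  0.51 -0.1   2.    0.08  0.64 -2.29]
[464.78903678 345.32695018 155.61215564] [[133.82803734 220.05714858]] [[159.64599469 250.28320527]]
```

View pics/t1.png

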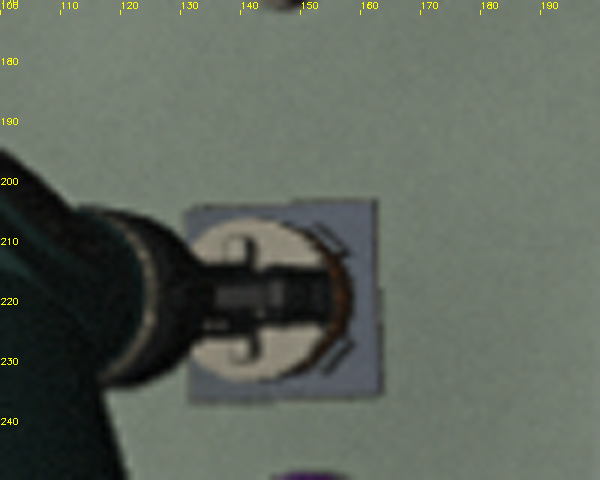

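View pics/s1.png

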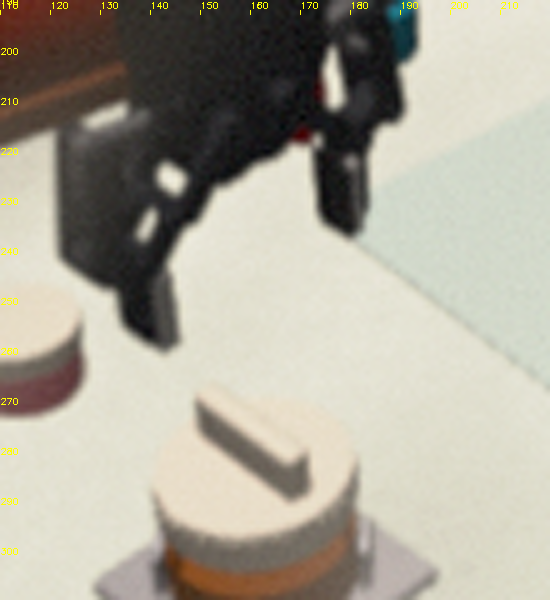

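The tool sits about 3 mm short of the bar centre in x and 2 mm short in y, and the fingers straddle the bar squarely. Descending and gripping.

```bash
python3 -m handwheel '[[[0.1,0.08,-0.8],[0,0,0],0],[[0,0,-0.8],[0,0,0],0],[[0,0,-0.8],[0,0,0],0],[[0,0,-0.6],[0,0,0],0],[[0,0,-0.25],[0,0,0],0],[[0,0,0],[0,0,0],0],[[0,0,0],[0,0,0],0]]'
python3 -m handwheel '[[[0,0,0],[0,0,0],255],[[0,0,0],[0,0,0],255],[[0,0,0],[0,0,0],255],[[0,0,0],[0,0,0],255],[[0,0,0],[0,0,0],255],[[0,0,0],[0,0,0],255],[[0,0,0],[0,0,0],255],[[0,0,0],[0,0,0],255],[[0,0,0],[0,0,0],255],[[0,0,0],[0,0,0],255]]' 70
```

```text
t: 4.62
position: [468.8, 348.5, 76.3]
orientation: [[0.002, 0.08, -0.997], [0.001, -0.997, -0.08], [-1.0, -0.001, -0.002]]
ft_force: [0.2, -0.9, 0.9]
gripper_width: 85.3
t: 5.45
position: [468.0, 348.1, 75.3]
orientation: [[0.0, 0.081, -0.997], [0.0, -0.997, -0.081], [-1.0, -0.0, -0.0]]
ft_force: [-0.2, -0.1, 4.8]
gripper_width: 10.6
```

```bash
python3 -m handwheel '[[[0,0,-0.04],[0,0,0],255],[[0,0,-0.04],[0,0,0],255],[[0,0,-0.04],[0,0,0],255],[[0,0,-0.04],[0,0,0],255],[[0,0,0],[0,0,0],255],[[0,0,0],[0,0,0],255]]'
```

```text
t: 5.95
position: [468.0, 348.1, 72.0]
orientation: [[0.0, 0.081, -0.997], [0.0, -0.997, -0.081], [-1.0, -0.0, -0.0]]
ft_force: [-1.9, -0.7, 11.0]
gripper_width: 10.5
```

```bash
python3 -m handwheel '[[[0,0,-0.05],[0,0,0],255],[[0,0,0],[0,0,0.08],255],[[0,0,0],[0,0,0.08],255],[[0,0,0],[0,0,0.08],255],[[0,0,0],[0,0,0],255]]'; python3 -c "
from station import *;s=sense();print(s['moment'],s['ft_force'])"
```

```text
t: 6.37
position: [468.7, 349.0, 71.3]
orientation: [[0.002, 0.317, -0.948], [0.002, -0.948, -0.317], [-1.0, -0.002, -0.002]]
ft_force: [-2.2, -0.5, 12.5]
gripper_width: 10.5
[-0.10773786  0.39737148 -0.09842828] [-2.1708178  -0.54152043 12.54505929]
```

Force is 12.5 N and it turns freely. Continuing to 45°.

```bash
python3 -m handwheel '[[[0,0,0],[0,0,0.11],255],[[0,0,0],[0,0,0.11],255],[[0,0,0],[0,0,0.11],255],[[0,0,0],[0,0,0.11],255],[[0,0,0],[0,0,0.11],255],[[0,0,0],[0,0,0],255],[[0,0,0],[0,0,0],255]]'; python3 -m handwheel '[[[0,0,0.2],[0,0,0],255],[[0,0,0.3],[0,0,0],255],[[0,0,0.4],[0,0,0],255],[[0,0,0],[0,0,0],255]]'; python3 -c "
from station import *;s=sense();print(s['moment'],s['ft_force'])"
```

```text
t: 6.95
position: [468.6, 349.0, 71.2]
orientation: [[0.002, 0.765, -0.643], [0.002, -0.643, -0.765], [-1.0, 0.0, -0.003]]
ft_force: [-0.8, 0.3, 11.9]
gripper_width: 10.1
t: 7.28
position: [468.6, 348.3, 93.6]
orientation: [[0.002, 0.765, -0.644], [0.001, -0.644, -0.765], [-1.0, 0.0, -0.002]]
ft_force: [0.2, -0.2, -0.4]
gripper_width: 10.2
[ 0.0042601  -0.03461441 -0.01485292] [ 0.18124884 -0.21290275 -0.35725332]
```

```bash
python3 -m handwheel '[[[0,0,1],[0,0,0],255],[[0,0,1],[0,0,0],255],[[0,0,1],[0,0,0],255],[[0,0,0],[0,0,0],255]]'; python3 - <<'E'
from h import *
np.set_printoptions(precision=0,suppress=True)
f=lambda x,y,z=0:onz('top',x/1.5625-.2,y/1.5625-.2,z)
for n,a in dict(pot=(228,253,38),purple=(237,409,20),matTL=(315,253),matBL=(312,401),matTR=(431,255),matBR=(431,402),red=(332,216,40),cand=(275,325),toaster=(150,228),pump=(568,230,150),teal=(373,205,40),dark=(470,315,40),buf1=(472,350,25),buf2=(480,393,25)).items():print(n,f(*a))
s=sense();print(s['moment'],s['ft_force'],s['position'],s['gripper_width'])
cv2.imwrite('pics/s2.png',snapshot('side'))
E
```

```text
t: 7.62
position: [469.9, 349.9, 171.4]
orientation: [[0.006, 0.765, -0.644], [0.005, -0.644, -0.765], [-1.0, 0.001, -0.008]]
ft_force: [0.1, 0.8, -0.1]
gripper_width: 10.5
pot [650. 351.  38.]
purple [338. 325.  20.]
matTL [658. 180.   0.]
matBL [357. 177.   0.]
matTR [658. -58.   0.]
matBR [360. -63.   0.]
red [728. 142.  40.]
cand [509. 257.   0.]
toaster [706. 532.   0.]
pump [ 687. -305.  150.]
teal [751.  61.  40.]
dark [ 535. -136.   40.]
buf1 [ 466. -142.   25.]
buf2 [ 381. -159.   25.]
[ 0. -0. -0.] [ 0.  1. -0.] [470. 350. 171.] 10.481084924327133
```

View pics/s2.png

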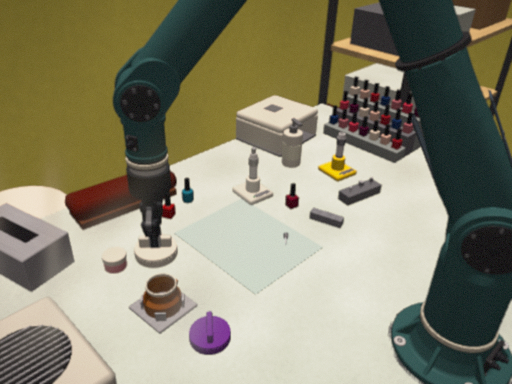

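The cap is in the gripper and the jar is open. I'll set the cap at about (590, 245), which is free table between the pot and the mat.

```bash
python3 -m handwheel '[[[1,-0.8,0],[0,0,0],255],[[1,-0.8,0],[0,0,0],255],[[1,-0.8,0],[0,0,0],255],[[1,-0.8,0],[0,0,-0],255],[[0.9,-0.9,-0.5],[0,0,0],255],[[0,0,-1],[0,0,0],255],[[0,0,-1],[0,0,0],255],[[0,0,-1],[0,0,0],255],[[0,0,-1],[0,0,0],255],[[0,0,-0.6],[0,0,0],255],[[0,0,-0.2],[0,0,0],255],[[0,0,-0.2],[0,0,0],255]]'; python3 -m handwheel '[[[0,0,-0.1],[0,0,0],255],[[0,0,-0.06],[0,0,0],255],[[0,0,0],[0,0,0],255],[[0,0,0],[0,0,0],255]]'
```

```text
t: 8.67
position: [589.0, 244.7, 27.7]
orientation: [[-0.003, 0.765, -0.644], [-0.002, -0.644, -0.765], [-1.0, -0.001, 0.003]]
ft_force: [0.2, 0.6, -0.9]
gripper_width: 10.2
t: 9.0
position: [591.0, 245.7, 26.7]
orientation: [[0.001, 0.765, -0.644], [0.001, -0.644, -0.765], [-1.0, 0.001, -0.001]]
ft_force: [-0.2, -0.5, -0.6]
gripper_width: 10.4
```

```bash
python3 -m handwheel '[[[0,0,-0.06],[0,0,0],255],[[0,0,0],[0,0,0],255],[[0,0,0],[0,0,0],255]]';  python3 -m handwheel '[[[0,0,-0.04],[0,0,0],255],[[0,0,0],[0,0,0],255],[[0,0,0],[0,0,0],255]]'
```

```text
t: 9.25
position: [590.6, 245.5, 24.7]
orientation: [[0.001, 0.765, -0.644], [0.0, -0.644, -0.765], [-1.0, 0.0, -0.001]]
ft_force: [0.6, 0.1, -1.2]
gripper_width: 10.5
t: 9.5
position: [590.7, 245.5, 24.5]
orientation: [[0.001, 0.765, -0.644], [-0.0, -0.644, -0.765], [-1.0, 0.001, -0.0]]
ft_force: [-1.4, -0.7, 6.1]
gripper_width: 10.7
```

```bash
python3 -m handwheel '[[[0,0,0],[0,0,0],0],[[0,0,0],[0,0,0],0],[[0,0,0],[0,0,0],0],[[0,0,0],[0,0,0],0],[[0,0,0.5],[0,0,0],0],[[0,0,1],[0,0,0],0],[[0,0,1],[0,0,0],0],[[0,0,1],[0,0,0],0],[[0,0,1],[0,0,0],0],[[0,0,1],[0,0,0],0],[[0,0,0.5],[0,0,0],0],[[0,0,0],[0,0,0],0]]' 40;python3 -m handwheel '[[[0,0,0],[0,0,0.118],0],[[-0.5,-0.95,0],[0,0,0.118],0],[[-0.5,-0.95,0],[0,0,0.118],0],[[-0.5,-0.95,0],[0,0,0.118],0],[[-0.5,-0.95,0],[0,0,0.118],0],[[-0.5,-0.95,0],[0,0,0.118],0],[[-0.5,-0.95,0],[0,0,0.118],0],[[-0.5,-0.95,0],[0,0,0.118],0],[[-0.5,-0.95,0],[0,0,0.118],0],[[-0.5,-0.95,0],[0,0,0.118],0],[[-0.5,-0.95,0],[0,0,0.118],0],[[-0.5,-0.95,0],[0,0,0.118],0]]';python3 -m handwheel '[[[0,0,0],[0,0,0],0],[[0,0,0],[0,0,0],0]]'
python3 - <<'E'
from h import *
t=snapshot('top');s=snapshot('side')
cv2.imwrite('pics/t3.png',t)
crop(s,130,160,190,140,4,'s3');print(sense()['qpos'].round(2))
E
```

```text
t: 10.5
position: [592.5, 246.7, 177.2]
orientation: [[0.006, 0.765, -0.644], [0.003, -0.644, -0.765], [-1.0, 0.003, -0.006]]
ft_force: [0.2, -0.3, 0.5]
gripper_width: 85.4
t: 11.5
position: [451.1, -17.0, 172.2]
orientation: [[-0.002, 0.75, 0.661], [0.0, 0.661, -0.75], [-1.0, -0.002, -0.002]]
ft_force: [1.0, -0.0, -0.7]
gripper_width: 85.3
t: 11.67
position: [451.0, -17.8, 172.0]
orientation: [[-0.003, 0.757, 0.653], [-0.0, 0.653, -0.757], [-1.0, -0.003, -0.002]]
ft_force: [-0.7, -0.1, 0.6]
gripper_width: 85.5
[ 0.55  0.45 -0.8   2.23  0.53  0.66  0.09]
```

View pics/t3.png

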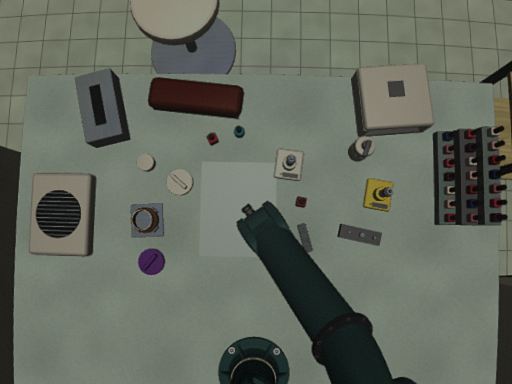

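View pics/s3.png

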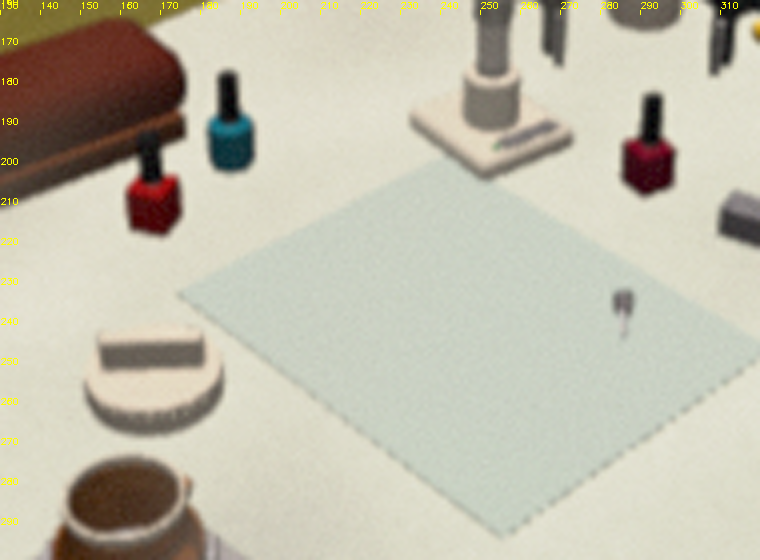

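```bash
python3 - <<'E'
from h import *
np.set_printoptions(precision=1,suppress=True)
for n,r in(('top',(245,215,28,28)),('side',(272,225,26,26))):
    im=cv2.imread(f'pics/{n}0.png').astype(float)[r[1]:r[1]+r[3],r[0]:r[0]+r[2]].mean(2)
    w=np.clip(np.median(im)-im-6,0,None);ys,xs=np.mgrid[:r[3],:r[2]]
    m=w>0
    W=np.where(w>25,w,0);c=np.array([(W*xs).sum(),(W*ys).sum()])/W.sum()+r[:2]
    pts=np.c_[xs[m],ys[m]]+np.array(r[:2])
    X=np.array([onz(n,*p,5)[:2] for p in pts]);ww=w[m]
    mu=(X*ww[:,None]).sum(0)/ww.sum();C=((X-mu).T*ww)@(X-mu);e,v=np.linalg.eigh(C)
    print(n,'head',c,onz(n,*c,6),'axis',np.degrees(np.arctan2(v[1,1],v[0,1])),e, im.min(),np.median(im))
E
```

```text
top head [262.1 228.3] [449.8 -18.8   6. ] axis 131.0144541220176 [ 20009.7 142957.9] 43.666666666666664 119.66666666666667
side head [285.4 235.1] [451.2 -19.6   6. ] axis 132.40594601425678 [ 33892.4 210054.2] 98.66666666666667 191.0
```

```bash
python3 -m handwheel '[[[0,-0.06,-1],[0,0,0.01],0],[[0,0,-1],[0,0,0],0],[[0,0,-1],[0,0,0],0],[[0,0,-1],[0,0,0],0],[[0,0,-1],[0,0,0],0],[[0,0,-0.8],[0,0,0],0],[[0,0,-0.5],[0,0,0],0],[[0,0,-0.25],[0,0,0],0],[[0,0,0],[0,0,0],0],[[0,0,0],[0,0,0],0]]'
```

```text
t: 12.6
position: [453.5, -16.1, 9.6]
orientation: [[0.0, 0.747, 0.665], [0.0, 0.665, -0.747], [-1.0, 0.0, 0.0]]
ft_force: [0.1, -0.5, 0.5]
gripper_width: 85.6
```

```bash
python3 -m handwheel '[[[0,0,0],[0,0,0],0],[[0,0,0],[0,0,0],0],[[0,0,0],[0,0,0],0]]'; python3 - <<'E'
from h import *
s=snapshot('side');crop(s,240,190,90,75,8,'s4');print(sense()['qpos'].round(3),sense()['position'],proj('side',sense()['position']))
E
```

```text
t: 12.85
position: [453.5, -17.4, 10.3]
orientation: [[0.002, 0.748, 0.664], [0.0, 0.664, -0.748], [-1.0, 0.001, 0.001]]
ft_force: [-0.4, -0.5, 0.7]
gripper_width: 85.3
[ 0.213  0.701 -0.367  2.323  1.01   0.277 -0.34 ] [453.36869445 -17.49429924  10.21583422] [[284.35371426 233.77392614]]
```

View pics/s4.png

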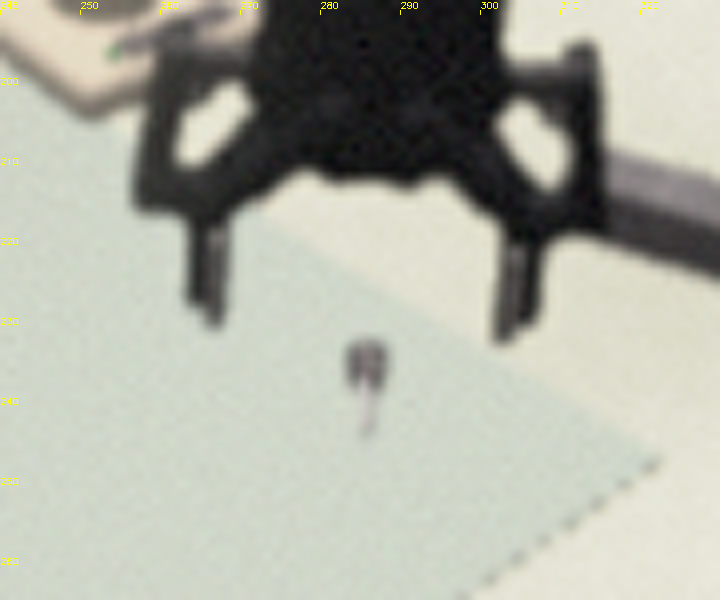

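```bash
python3 -m handwheel '[[[-0.09,-0.07,-0.2],[0,0,0],0],[[0,0,-0.14],[0,0,0],0],[[0,0,0],[0,0,0],0]]'; python3 -m handwheel '[[[0,0,0],[0,0,0],255],[[0,0,0],[0,0,0],255],[[0,0,0],[0,0,0],255],[[0,0,0],[0,0,0],255],[[0,0,0],[0,0,0],255],[[0,0,0],[0,0,0],255],[[0,0,0],[0,0,0],255],[[0,0,0],[0,0,0],255],[[0,0,0],[0,0,0],255],[[0,0,0],[0,0,0],255]]' 30
```

```text
t: 13.15
position: [450.5, -19.3, 0.9]
orientation: [[-0.0, 0.748, 0.664], [-0.0, 0.664, -0.748], [-1.0, -0.0, -0.0]]
ft_force: [-0.6, -0.4, -0.2]
gripper_width: 85.5
t: 13.98
position: [450.7, -19.1, 1.2]
orientation: [[0.0, 0.748, 0.664], [-0.0, 0.664, -0.748], [-1.0, 0.0, 0.0]]
ft_force: [-0.2, 0.1, 4.3]
gripper_width: 10.9
```

```bash
python3 -m handwheel '[[[0,0,0.5],[0,0,0],255],[[0,0,1],[0,0,0],255],[[0,0,1],[0,0,0],255],[[0,0,1],[0,0,0],255],[[0,0,1],[0,0,0],255],[[0.07,0.5,0],[0,0,0],255],[[0.07,1,0],[0,0,0],255],[[0.07,1,0],[0,0,0],255],[[0.07,1,0],[0,0,0],255],[[0.07,1,0],[0,0,0],255],[[0.07,1,0],[0,0,0],255],[[0.07,1,0],[0,0,0],255]]'; python3 -m handwheel '[[[0.07,1,0],[0,0,0],255],[[0.07,1,0],[0,0,0],255],[[0.07,1,0],[0,0,0],255],[[0.07,1,0],[0,0,0],255],[[0.07,1,0],[0,0,0],255],[[0.07,1,0],[0,0,0],255],[[0.07,1,0],[0,0,0],255],[[0.07,0.6,0],[0,0,0],255],[[0,0.2,0],[0,0,0],255],[[0,0,0],[0,0,0],255],[[0,0,0],[0,0,0],255],[[0,0,0],[0,0,0],255]]'
python3 - <<'E'
from h import *
s=snapshot('side');t=snapshot('top');crop(s,110,210,100,75,8,'s5');crop(t,100,170,100,75,8,'t5');p=sense()['position'];print(sense()['qpos'].round(3),p,proj('side',p),proj('top',p))
E
```

```text
t: 14.98
position: [462.5, 144.3, 113.3]
orientation: [[-0.001, 0.748, 0.664], [-0.0, 0.664, -0.748], [-1.0, -0.001, -0.0]]
ft_force: [-0.1, 0.5, -0.5]
gripper_width: 10.5
t: 15.98
position: [476.9, 335.8, 113.0]
orientation: [[-0.001, 0.749, 0.663], [-0.003, 0.663, -0.749], [-1.0, -0.002, 0.002]]
ft_force: [1.0, -0.2, -0.3]
gripper_width: 10.9
[-0.225  0.662 -0.667  1.995  0.632  0.702 -0.567] [477.08945549 336.25248304 113.26403101] [[161.48468104 261.55753606]] [[141.22389467 216.20834431]]
```

View pics/s5.png

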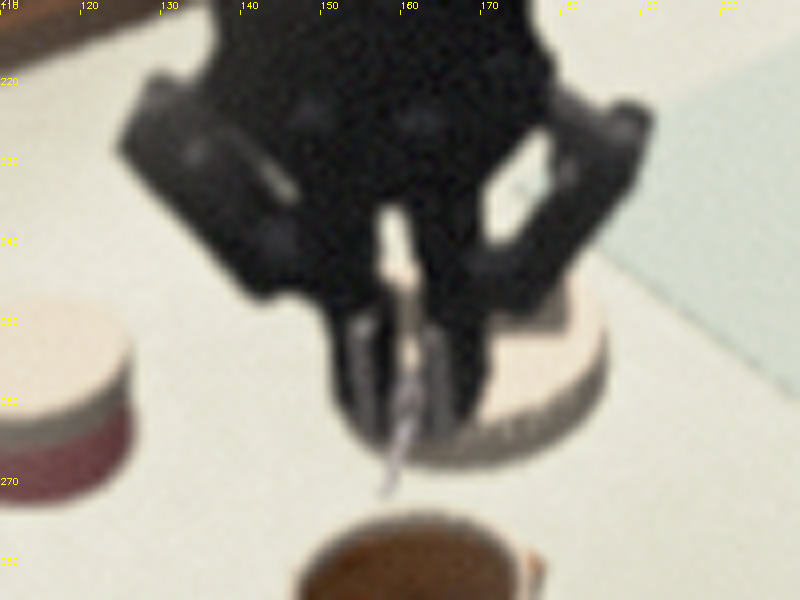

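View pics/t5.png

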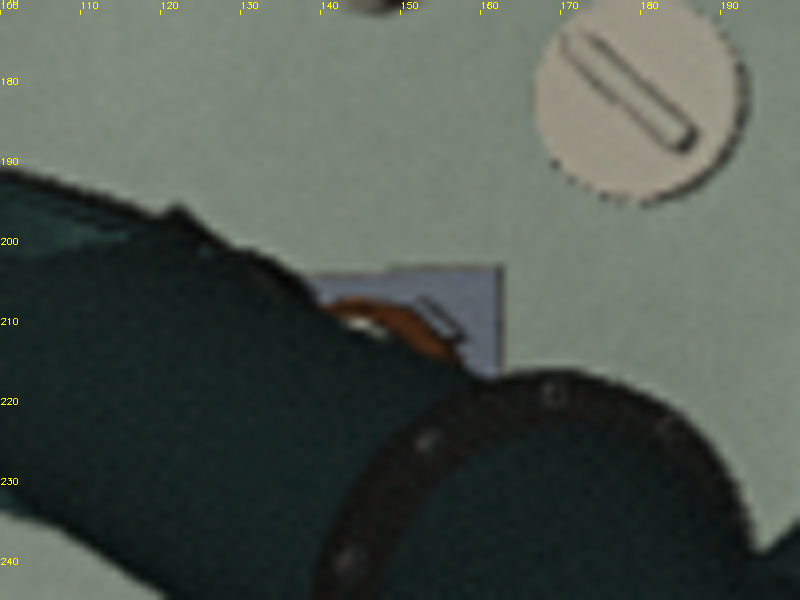

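The bit is held by the head with its shank pointing over the mouth. Lowering over the jar and releasing.

```bash
python3 -m handwheel '[[[-0.04,0.08,-0.7],[0,0,0],255],[[0,0,-0.6],[0,0,0],255],[[0,0,-0.26],[0,0,0],255],[[0,0,0],[0,0,0],255],[[0,0,0],[0,0,0],255]]';python3 -m handwheel '[[[0,0,0],[0,0,0],120],[[0,0,0],[0,0,0],120],[[0,0,0],[0,0,0],120],[[0,0,0],[0,0,0],120],[[0,0,0],[0,0,0],120]]'; python3 -m handwheel '[[[0,0,1],[0,0,0],120],[[0,0,1],[0,0,0],120],[[0,0,1],[0,0,0],120],[[0,0,1],[0,0,0],120],[[0,0,0],[0,0,0],120]]'
python3 - <<'E'
from h import *
s=snapshot('side');crop(s,110,210,100,75,8,'s6');p=sense()['position'];print(sense()['qpos'].round(3),p)
E
```

```text
t: 16.5
position: [475.9, 339.7, 74.5]
orientation: [[-0.0, 0.748, 0.663], [-0.001, 0.663, -0.748], [-1.0, -0.001, 0.0]]
ft_force: [-0.5, 1.1, 0.2]
gripper_width: 11.0
t: 16.92
position: [476.1, 340.6, 74.9]
orientation: [[0.001, 0.748, 0.664], [0.0, 0.664, -0.748], [-1.0, 0.001, 0.0]]
ft_force: [-0.1, 0.3, -0.7]
gripper_width: 45.3
t: 17.33
position: [477.9, 343.2, 179.4]
orientation: [[0.007, 0.748, 0.664], [0.006, 0.664, -0.748], [-1.0, 0.009, 0.0]]
ft_force: [0.3, -0.3, -0.2]
gripper_width: 44.9
[-0.175  0.585 -0.742  1.951  0.544  0.808 -0.496] [477.19939051 342.08350415 177.38609306]
```

View pics/s6.png

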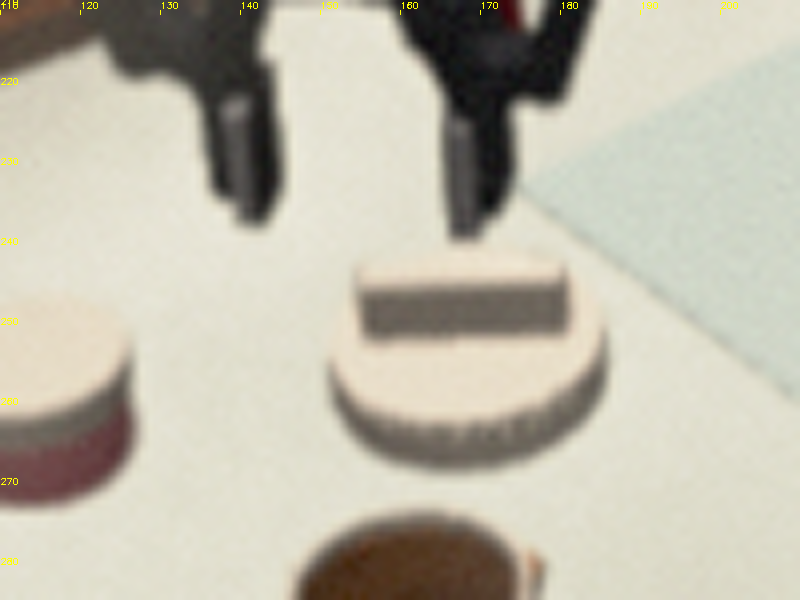

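The bit has dropped in and nothing is on or around the rim. I'll verify from the top view once the arm is clear. On to the drill.

```bash
python3 -m handwheel '[[[0.4,-1,0],[0,0,-0.09],0],[[0.4,-1,0],[0,0,-0.09],0],[[0.4,-1,0],[0,0,-0.09],0],[[0.4,-1,0],[0,0,-0.09],0],[[0.4,-1,0],[0,0,-0.09],0],[[0.4,-1,0],[0,0,-0.09],0],[[0.4,-1,0],[0,0,-0.09],0],[[0.4,-1,0],[0,0,-0.09],0],[[0.4,-1,0],[0,0,-0.09],0],[[0.4,-1,0],[0,0,-0.09],0],[[0.4,-1,0],[0,0,-0.09],0],[[0.4,-1,0],[0,0,-0.09],0]]'; python3 -m handwheel '[[[0.38,-0.93,0],[0,0,0],0],[[0.38,-0.93,0],[0,0,0],0],[[0.38,-0.93,0],[0,0,0],0],[[0.38,-0.93,0],[0,0,0],0],[[0.38,-0.93,0],[0,0,0],0],[[0.38,-0.93,0],[0,0,0],0],[[0,0,0],[0,0,0],0],[[0,0,0],[0,0,0],0],[[0,0,0],[0,0,0],0]]'
python3 - <<'E'
from h import *
s=snapshot('side');t=snapshot('top');crop(s,210,100,100,75,8,'s7');crop(t,100,170,100,75,8,'t7');p=sense()['position'];print(sense()['qpos'].round(3),p,proj('side',p),proj('top',p))
E
```

```text
t: 18.38
position: [595.4, 38.8, 173.4]
orientation: [[-0.002, 0.936, -0.351], [-0.001, -0.351, -0.936], [-1.0, -0.002, 0.001]]
ft_force: [0.3, 0.6, 0.0]
gripper_width: 85.2
t: 19.13
position: [651.9, -98.2, 173.6]
orientation: [[-0.002, 0.938, -0.346], [0.001, -0.346, -0.938], [-1.0, -0.002, -0.0]]
ft_force: [0.1, 0.5, 0.3]
gripper_width: 85.6
[ 0.382  0.608 -0.447  1.793  0.344  0.819 -0.584] [652.1453284  -97.01153882 174.1352093 ] [[253.68080957 140.99921018]] [[291.76586025 156.09486514]]
```

View pics/s7.png

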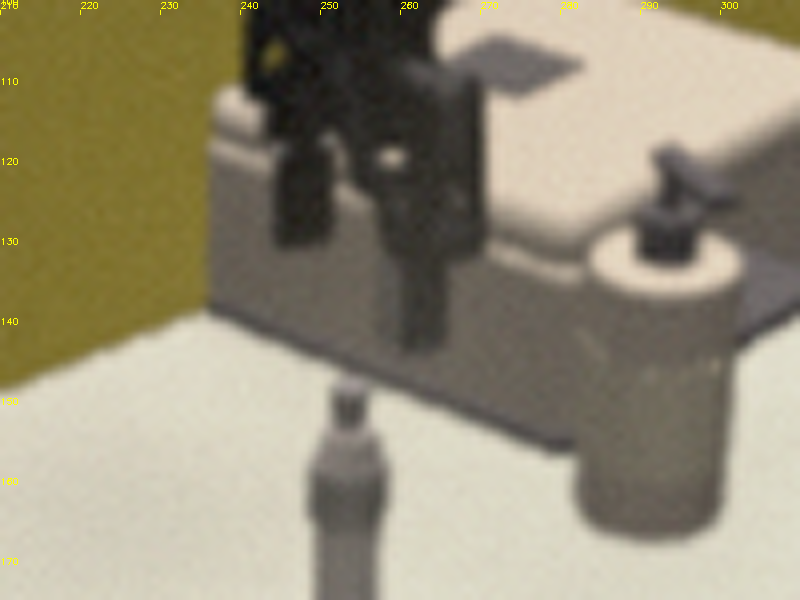

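View pics/t7.png

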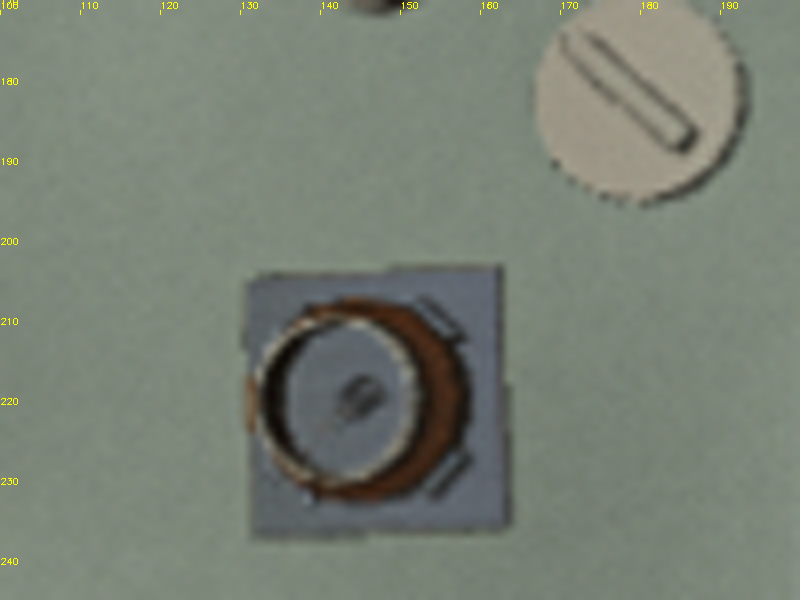

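The worn bit lies inside the jar, at top view about (144,219). The fingers straddle the drill axis. Lowering onto the sleeve.

```bash
python3 -m handwheel '[[[0.02,0,-0.8],[0,0,0],0],[[0,0,-0.8],[0,0,0],0],[[0,0,-0.8],[0,0,0],0],[[0,0,-0.5],[0,0,0],0],[[0,0,-0.2],[0,0,0],0],[[0,0,0],[0,0,0],0],[[0,0,0],[0,0,0],0]]';python3 -m handwheel '[[[0,0,0],[0,0,0],255],[[0,0,0],[0,0,0],255],[[0,0,0],[0,0,0],255],[[0,0,0],[0,0,0],255],[[0,0,0],[0,0,0],255],[[0,0,0],[0,0,0],255],[[0,0,0],[0,0,0],255],[[0,0,0],[0,0,0],255],[[0,0,0],[0,0,0],255]]' 60
python3 -c "
from station import *;s=sense();print(s['moment'],s['ft_force'])"
```

```text
t: 19.82
position: [653.8, -98.4, 97.5]
orientation: [[0.001, 0.938, -0.346], [0.0, -0.346, -0.938], [-1.0, 0.001, -0.0]]
ft_force: [-0.6, -0.1, 0.9]
gripper_width: 85.4
t: 20.57
position: [653.1, -99.0, 97.8]
orientation: [[-0.001, 0.938, -0.347], [-0.0, -0.347, -0.938], [-1.0, -0.001, 0.0]]
ft_force: [-1.3, 0.2, 5.2]
gripper_width: 25.2
[ 0.05198487  0.53364446 -0.07202687] [-1.27868268  0.23673812  5.2081774 ]
```

```bash
python3 -m handwheel '[[[0,0,0],[0,0,0.1],255],[[0,0,0],[0,0,0.1],255],[[0,0,0],[0,0,0.1],255],[[0,0,0],[0,0,0],255]]'; python3 -c "
from station import *;s=sense();print(s['moment'],s['ft_force'])"
```

```text
t: 20.9
position: [653.3, -99.1, 97.8]
orientation: [[-0.0, 0.999, -0.051], [0.0, -0.051, -0.999], [-1.0, -0.0, -0.0]]
ft_force: [-2.4, -0.2, 5.3]
gripper_width: 25.4
[0.05585309 0.41066327 0.11532239] [-2.44595559 -0.24285921  5.27140295]
```

```bash
for i in 1; do python3 -m handwheel '[[[0,0,0],[0,0,0.1],255],[[0,0,0],[0,0,0.1],255],[[0,0,0],[0,0,0.1],255],[[0,0,0],[0,0,0.1],255]]'; done; python3 -c "
from station import *;s=sense();print(s['moment'],s['ft_force'])"; python3 -m handwheel '[[[0,0,0],[0,0,0.1],255],[[0,0,0],[0,0,0.1],255],[[0,0,0],[0,0,0.08],255]]';  python3 -c "
from station import *;s=sense();print(s['moment'],s['ft_force'])"; python3 -m handwheel '[[[0,0,0],[0,0,0.05],255],[[0,0,0],[0,0,0.05],255],[[0,0,0],[0,0,0],255]]';  python3 -c "
from station import *;s=sense();print(s['moment'],s['ft_force'])"
```

```text
t: 21.23
position: [653.6, -99.0, 97.8]
orientation: [[0.001, 0.939, 0.343], [-0.0, 0.343, -0.939], [-1.0, 0.0, 0.0]]
ft_force: [-0.9, 1.0, 4.5]
gripper_width: 25.1
[ 0.02264122  0.29047207 -0.12570643] [-0.88429187  0.95400367  4.46209329]
t: 21.48
position: [653.9, -98.9, 97.9]
orientation: [[0.001, 0.808, 0.589], [0.0, 0.589, -0.808], [-1.0, 0.001, 0.0]]
ft_force: [-0.9, 0.7, 4.6]
gripper_width: 25.2
[ 0.10279425  0.23600507 -0.08383443] [-0.89308973  0.70355074  4.57199992]
t: 21.73
position: [653.9, -98.9, 97.8]
orientation: [[0.001, 0.747, 0.665], [0.0, 0.665, -0.747], [-1.0, 0.001, 0.0]]
ft_force: [-1.2, 0.7, 3.9]
gripper_width: 25.3
[0.06725873 0.27158341 0.13811281] [-1.22544632  0.66177883  3.88234863]
```

```bash
python3 -m handwheel '[[[0,0,0],[0,0,0.05],255],[[0,0,0],[0,0,0.05],255]]';  python3 -c "
from station import *;s=sense();print(s['moment'],s['ft_force'],s['orientation'][:,1])"; python3 -m handwheel '[[[0,0,0],[0,0,0.05],255],[[0,0,0],[0,0,0.0],255]]';  python3 -c "
from station import *;s=sense();print(s['moment'],s['ft_force'],s['orientation'][:,1])"
```

```text
t: 21.9
position: [654.7, -99.4, 97.9]
orientation: [[0.003, 0.678, 0.735], [-0.0, 0.735, -0.678], [-1.0, 0.002, 0.002]]
ft_force: [1.5, -0.8, 1.7]
gripper_width: 25.2
[-0.10385028 -0.16018889 -0.52718705] [ 1.47475923 -0.79604757  1.67335396] [0.67763805 0.73539343 0.00178329]
t: 22.07
position: [655.4, -99.9, 97.8]
orientation: [[0.004, 0.64, 0.768], [-0.0, 0.768, -0.64], [-1.0, 0.002, 0.003]]
ft_force: [2.4, -2.1, 2.8]
gripper_width: 25.5
[-0.29051821 -0.53115468  0.12041908] [ 2.38610162 -2.10839698  2.82114944] [0.6402098  0.76819631 0.00241615]
```

The torque rose to 0.53 N·m, so the sleeve is at its open stop. Releasing, rising, and gripping the worn bit's head.

```bash
python3 -m handwheel '[[[0,0,0],[0,0,0],0],[[0,0,0],[0,0,0],0],[[0,0,0],[0,0,0],0],[[0,0,0],[0,0,0],0],[[0,0,0],[0,0,0],0],[[0,0,0.6],[0,0,0],0],[[0,0,0.6],[0,0,0],0],[[0,0,0.54],[0,0,0],0],[[0,0,0],[0,0,0],0],[[0,0,0],[0,0,0],0]]' 30
python3 - <<'E'
from h import *
s=snapshot('side');crop(s,210,100,100,75,8,'s8');print(sense()['position'])
E
```

```text
t: 22.9
position: [654.6, -98.9, 142.7]
orientation: [[0.004, 0.64, 0.768], [-0.0, 0.768, -0.64], [-1.0, 0.002, 0.003]]
ft_force: [0.3, -1.3, 0.2]
gripper_width: 85.5
[653.7177455  -99.26200623 141.55110364]
```

View pics/s8.png

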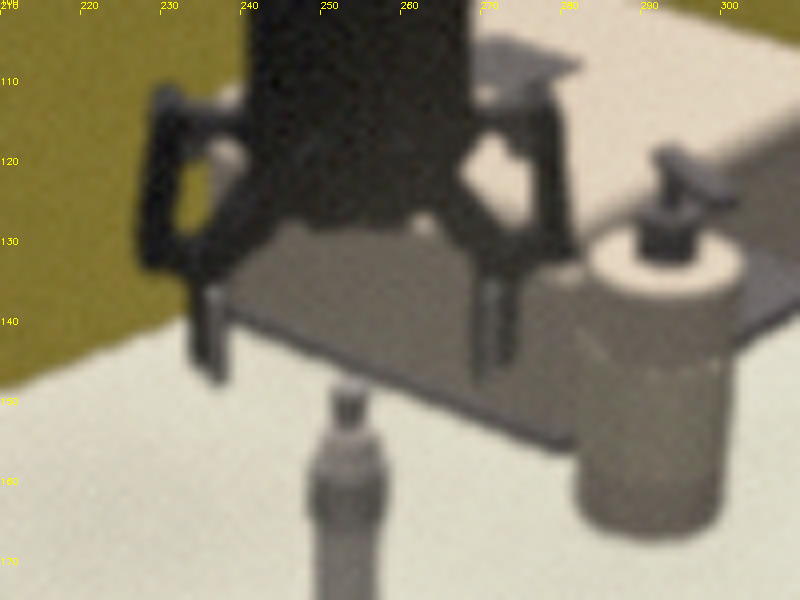

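```bash
python3 -m handwheel '[[[0,0,0],[0,0,0],255],[[0,0,0],[0,0,0],255],[[0,0,0],[0,0,0],255],[[0,0,0],[0,0,0],255],[[0,0,0],[0,0,0],255],[[0,0,0],[0,0,0],255],[[0,0,0],[0,0,0],255],[[0,0,0],[0,0,0],255],[[0,0,0],[0,0,0],255],[[0,0,0],[0,0,0],255]]' 40;python3 -m handwheel '[[[0,0,0.2],[0,0,0],255],[[0,0,0.2],[0,0,0],255],[[0,0,0],[0,0,0],255]]'
```

```text
t: 23.78
position: [653.4, -99.1, 140.5]
orientation: [[0.0, 0.64, 0.768], [-0.0, 0.768, -0.64], [-1.0, 0.0, 0.0]]
ft_force: [-0.8, -0.0, -0.0]
gripper_width: 10.3
t: 24.03
position: [654.3, -98.9, 152.0]
orientation: [[0.002, 0.64, 0.768], [-0.0, 0.768, -0.64], [-1.0, 0.001, 0.002]]
ft_force: [0.5, 0.1, 0.1]
gripper_width: 10.4
```

```bash
python3 -m handwheel '[[[0,0,0.7],[0,0,0],255],[[0,0,0.8],[0,0,0],255],[[0,0,0.6],[0,0,0],255],[[-0.41,1,0],[0,0,0],255],[[-0.41,1,0],[0,0,0],255],[[-0.41,1,0],[0,0,0],255],[[-0.41,1,0],[0,0,0],255],[[-0.41,1,0],[0,0,0],255],[[-0.41,1,0],[0,0,0],255],[[-0.41,1,0],[0,0,0],255],[[-0.41,1,0],[0,0,0],255],[[-0.41,1,0],[0,0,0],255]]'; python3 -m handwheel '[[[-0.41,1,0],[0,0,0],255],[[-0.41,1,0],[0,0,0],255],[[-0.41,1,0],[0,0,0],255],[[-0.41,1,0],[0,0,0],255],[[-0.41,1,0],[0,0,0],255],[[-0.41,1,0],[0,0,0],255],[[-0.41,1,0],[0,0,0],255],[[-0.41,1,0],[0,0,0],255],[[0,0,-1],[0,0,0],255],[[0,0,-1],[0,0,0],255],[[0,0,0],[0,0,0],255],[[0,0,0],[0,0,0],255]]'
python3 - <<'E'
from h import *
s=snapshot('side');crop(s,110,210,100,75,8,'s9');print(sense()['position'],sense()['gripper_width'],sense()['qpos'].round(2))
E
```

```text
t: 25.03
position: [560.7, 127.2, 203.7]
orientation: [[0.001, 0.64, 0.768], [0.0, 0.768, -0.64], [-1.0, 0.001, 0.001]]
ft_force: [-0.0, 0.3, -0.2]
gripper_width: 10.5
t: 26.03
position: [478.6, 325.3, 152.6]
orientation: [[-0.002, 0.64, 0.768], [-0.002, 0.768, -0.64], [-1.0, -0.002, -0.0]]
ft_force: [0.2, 0.4, -0.9]
gripper_width: 10.2
[479.38491135 325.98531101 153.62515581] 10.248681691212514 [-0.14  0.62 -0.77  1.98  0.61  0.78 -0.39]
```

View pics/s9.png

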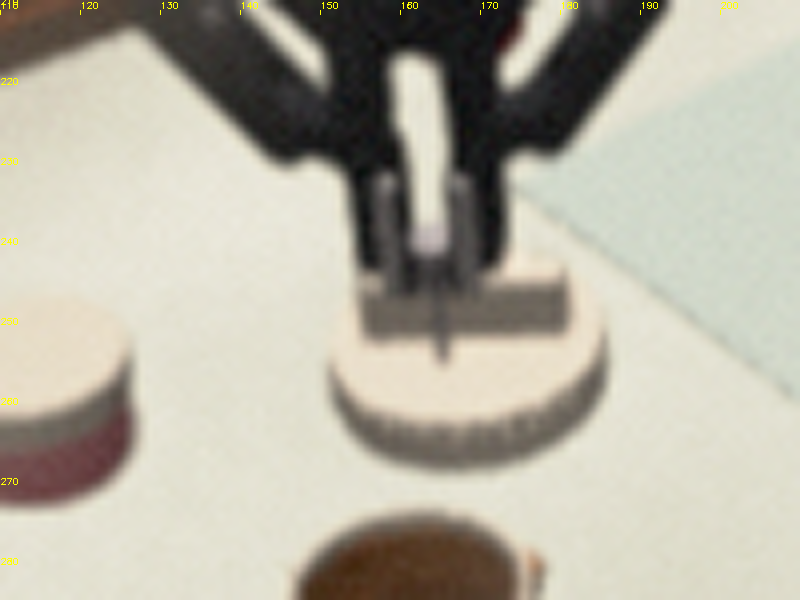

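```bash
python3 -m handwheel '[[[-0.46,0.88,0],[0,0,0],255],[[0,0,0],[0,0,0],255],[[0,0,-0.8],[0,0,0],255],[[0,0,-0.8],[0,0,0],255],[[0,0,-0.8],[0,0,0],255],[[0,0,-0.6],[0,0,0],255],[[0,0,-0.2],[0,0,0],255],[[0,0,0],[0,0,0],255],[[0,0,0],[0,0,0],255]]';python3 -m handwheel '[[[0,0,0],[0,0,0],120],[[0,0,0],[0,0,0],120],[[0,0,0],[0,0,0],120],[[0,0,0],[0,0,0],120],[[0,0,0],[0,0,0],120]]'; python3 -m handwheel '[[[0,0,1],[0,0,0],120],[[0,0,1],[0,0,0],120],[[0,0,1],[0,0,0],120],[[0,0,1],[0,0,0],120],[[0.6,-1,0],[0,0,0],120],[[0.6,-1,0],[0,0,0],120],[[0.6,-1,0],[0,0,0],120],[[0.6,-1,0],[0,0,0],120],[[0.6,-1,0],[0,0,0],120],[[0.6,-1,0],[0,0,0],120]]'
python3 - <<'E'
from h import *
s=snapshot('side');t=snapshot('top');cv2.imwrite('pics/t10full.png',t);crop(t,100,170,100,75,8,'t10');print(sense()['position'],sense()['gripper_width'],sense()['qpos'].round(2))
E
```

```text
t: 26.83
position: [468.1, 348.4, 73.8]
orientation: [[0.001, 0.64, 0.768], [0.001, 0.768, -0.64], [-1.0, 0.001, -0.0]]
ft_force: [0.0, -0.0, -0.3]
gripper_width: 10.4
t: 27.25
position: [467.9, 348.0, 73.5]
orientation: [[0.001, 0.64, 0.768], [0.0, 0.768, -0.64], [-1.0, 0.001, 0.0]]
ft_force: [1.1, -0.2, -0.1]
gripper_width: 44.8
t: 28.08
position: [558.2, 196.5, 173.2]
orientation: [[0.0, 0.64, 0.768], [-0.0, 0.768, -0.64], [-1.0, -0.0, 0.0]]
ft_force: [0.4, 0.7, -0.6]
gripper_width: 45.3
[560.90929991 191.03993225 172.11062242] 45.30719237985427 [ 0.14  0.62 -0.79  1.94  0.59  0.84 -0.1 ]
```

View pics/t10.png

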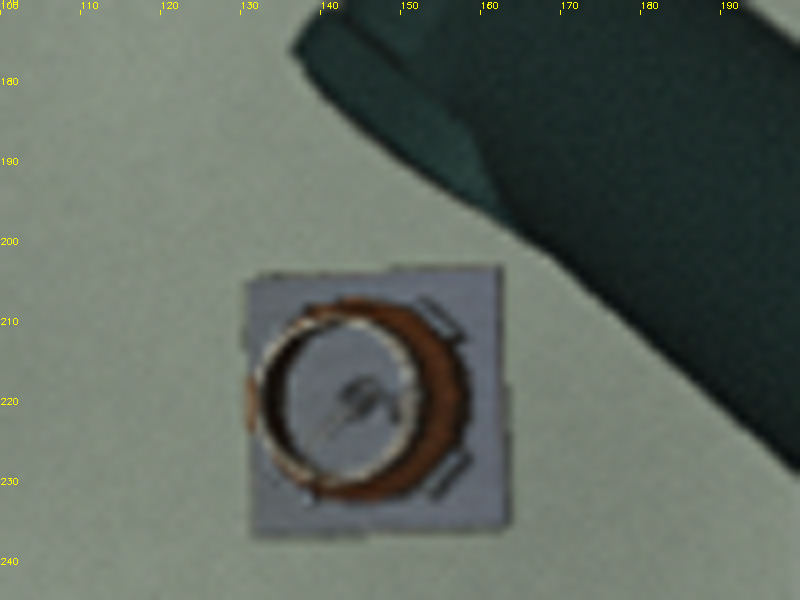

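View pics/t10full.png

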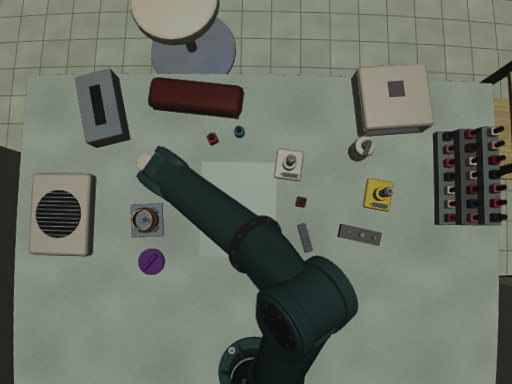

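```bash
python3 - <<'E'
from h import *
t=cv2.imread('pics/t10full.png');crop(t,128,205,32,30,18,'t11')
s=snapshot('side');crop(s,110,190,130,110,6,'s11')
E
```

```text
(no output)
```

View pics/t11.png

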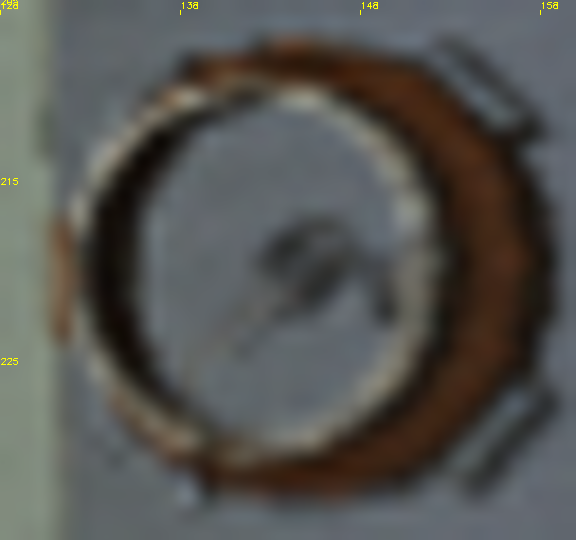

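View pics/s11.png

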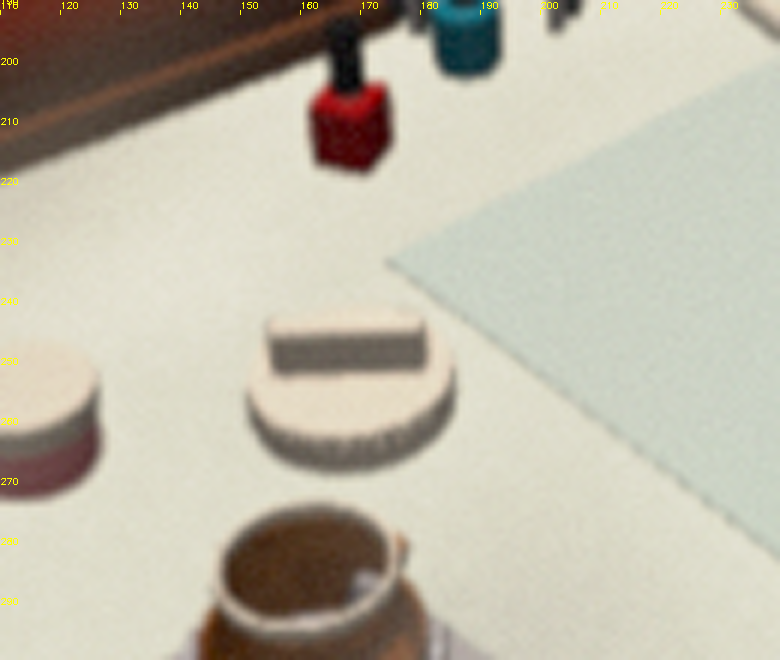

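```bash
python3 - <<'E'
from h import *
print(tri((148.5,220.6),(169.9,287.1)))
E
```

```text
(array([464.9378108 , 330.67655912,  47.61297779]), np.float64(1.7101587806673382))
```

A bit leans in the jar with its head at about (465, 331, 48), below the rim, and the other lies on the floor. Both are in. Now moving to the stand for the wide bit.

```bash
python3 -m handwheel '[[[-0.24,-1,0],[0,0,-0.056],0],[[-0.24,-1,0],[0,0,-0.056],0],[[-0.24,-1,0],[0,0,-0.056],0],[[-0.24,-1,0],[0,0,-0.056],0],[[-0.24,-1,0],[0,0,-0.056],0],[[-0.24,-1,0],[0,0,-0.056],0],[[-0.24,-1,0],[0,0,-0.056],0],[[-0.24,-1,0],[0,0,-0.056],0],[[-0.24,-1,0],[0,0,-0.056],0],[[-0.24,-1,0],[0,0,-0.056],0],[[-0.24,-1,0],[0,0,-0.056],0],[[-0.24,-1,0],[0,0,-0.056],0]]'; python3 -m handwheel '[[[-0.24,-1,0],[0,0,0],0],[[-0.24,-1,0],[0,0,0],0],[[-0.24,-1,0],[0,0,0],0],[[-0.24,-1,0],[0,0,0],0],[[-0.24,-1,0],[0,0,0],0],[[-0.24,-1,0],[0,0,0],0],[[-0.24,-1,0],[0,0,0],0],[[-0.2,-0.6,-1],[0,0,0],0],[[0,0,-1],[0,0,0],0],[[0,0,0],[0,0,0],0],[[0,0,0],[0,0,0],0],[[0,0,0],[0,0,0],0]]'
python3 - <<'E'
from h import *
s=snapshot('side');t=snapshot('top');cv2.imwrite('pics/t12full.png',t);crop(s,310,130,90,75,8,'s12');crop(s,225,140,60,70,8,'s12b');crop(t,130,205,32,30,18,'t12');p=sense()['position'];print(p,sense()['qpos'].round(2),proj('side',p))
E
```

```text
t: 29.23
position: [485.3, -101.5, 173.4]
orientation: [[0.001, 0.979, 0.203], [0.001, 0.203, -0.979], [-1.0, 0.001, -0.0]]
ft_force: [-0.3, -0.2, 1.0]
gripper_width: 85.2
t: 30.23
position: [440.0, -290.4, 124.0]
orientation: [[0.001, 0.979, 0.206], [0.0, 0.206, -0.979], [-1.0, 0.002, -0.0]]
ft_force: [-0.3, 0.2, 0.6]
gripper_width: 85.4
[ 440.26403052 -291.07945637  124.48853956] [ 0.93  0.56 -0.58  2.12  0.54  0.61  0.17] [[357.05622963 161.65111457]]
```

View pics/s12.png

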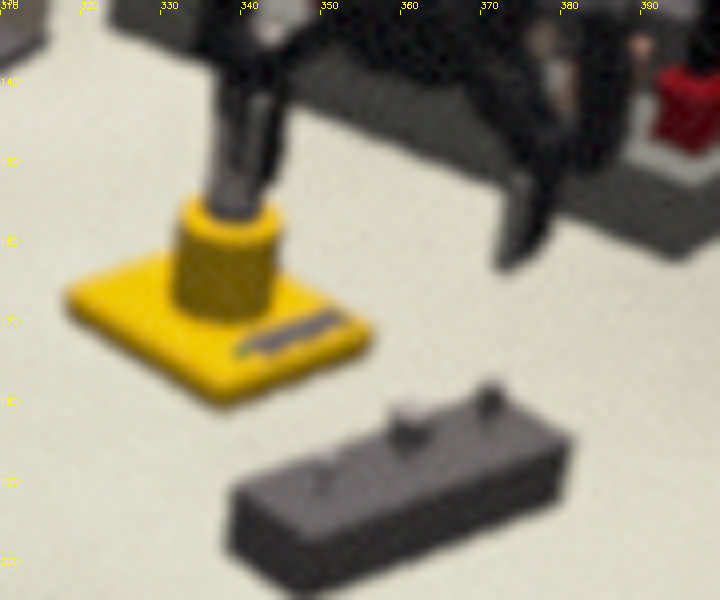

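View pics/t12full.png

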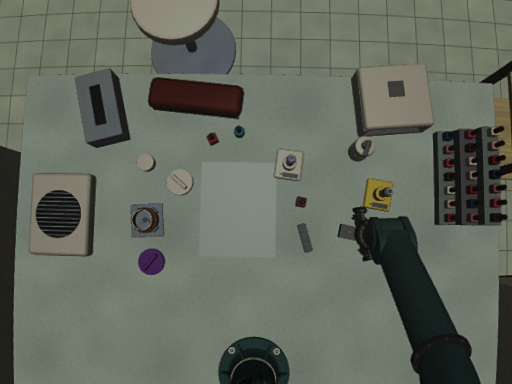

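```bash
python3 -m handwheel '[[[-0.13,-0.7,0],[0,0,0],0],[[0,-0.62,0],[0,0,0],0],[[0,0,-0.8],[0,0,0],0],[[0,0,-0.8],[0,0,0],0],[[0,0,-0.8],[0,0,0],0],[[0,0,0],[0,0,0],0],[[0,0,0],[0,0,0],0],[[0,0,0],[0,0,0],0]]'
python3 - <<'E'
from h import *
s=snapshot('side');t=snapshot('top');crop(s,310,130,90,75,8,'s13');crop(t,320,190,70,60,9,'t13');p=sense()['position'];print(p,sense()['qpos'].round(2),proj('side',p),proj('top',p))
E
```

```text
t: 31.0
position: [436.6, -325.0, 64.4]
orientation: [[0.002, 0.979, 0.204], [-0.001, 0.204, -0.979], [-1.0, 0.002, 0.001]]
ft_force: [-0.7, 0.3, 0.6]
gripper_width: 85.3
[ 436.61371839 -325.3386927    64.59092073] [ 0.91  0.67 -0.49  2.11  0.64  0.51  0.15] [[362.18432952 176.38590533]] [[363.48132915 234.37833959]]
```

View pics/s13.png

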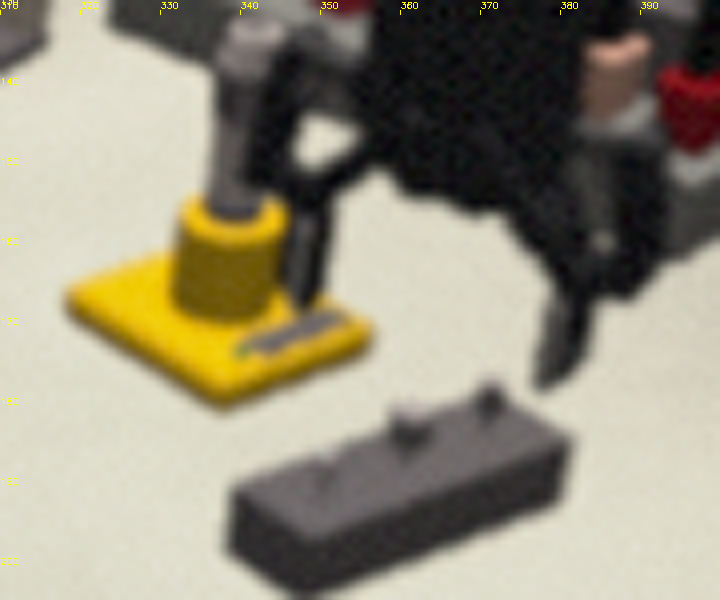

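View pics/t13.png

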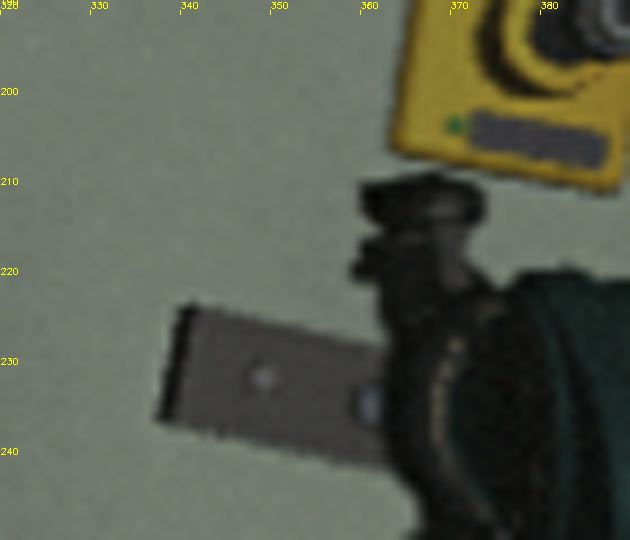

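```bash
python3 -m handwheel '[[[0,0.06,-0.5],[0,0,0],0],[[0,0,-0.4],[0,0,0],0],[[0,0,-0.14],[0,0,0],0],[[0,0,0],[0,0,0],0],[[0,0,0],[0,0,0],0]]';python3 -m handwheel '[[[0,0,0],[0,0,0],255],[[0,0,0],[0,0,0],255],[[0,0,0],[0,0,0],255],[[0,0,0],[0,0,0],255],[[0,0,0],[0,0,0],255],[[0,0,0],[0,0,0],255],[[0,0,0],[0,0,0],255],[[0,0,0],[0,0,0],255],[[0,0,0],[0,0,0],255],[[0,0,0],[0,0,0],255]]' 40
```

```text
t: 31.52
position: [435.4, -323.6, 37.1]
orientation: [[-0.0, 0.979, 0.203], [0.0, 0.203, -0.979], [-1.0, -0.0, -0.0]]
ft_force: [0.1, -0.0, -0.3]
gripper_width: 85.5
t: 32.35
position: [435.5, -323.6, 37.1]
orientation: [[0.0, 0.979, 0.203], [-0.0, 0.203, -0.979], [-1.0, 0.0, 0.0]]
ft_force: [-0.6, -0.7, 0.7]
gripper_width: 12.6
```

Gripped the wide bit: opening 12.6 mm, where the same offset read 10.5 for a 12 mm head. Lifting and carrying it to the chuck.

```bash
python3 -m handwheel '[[[0,0,0.4],[0,0,0],255],[[0,0,0.8],[0,0,0],255],[[0,0,1],[0,0,0],255],[[0,0,1],[0,0,0],255],[[0,0,1],[0,0,0],255],[[0,0,1],[0,0,0],255],[[0,0,0.9],[0,0,0],255],[[0,0,0],[0,0,0],255]]'; python3 -m handwheel '[[[0.87,0.9,0],[0,0,0],255],[[0.87,0.9,0],[0,0,0],255],[[0.87,0.9,0],[0,0,0],255],[[0.87,0.9,0],[0,0,0],255],[[0.87,0.9,0],[0,0,0],255],[[0.87,0.9,0],[0,0,0],255],[[0.87,0.9,0],[0,0,0],255],[[0.87,0.9,0],[0,0,0],255],[[0.87,0.9,0],[0,0,0],255],[[0.87,0.9,0],[0,0,0],255],[[0,0,0],[0,0,0],255],[[0,0,0],[0,0,0],255]]'
python3 -m handwheel '[[[0,0,0],[0,0,0],255],[[0,0,0],[0,0,0],255]]'
python3 - <<'E'
from h import *
s=snapshot('side');t=snapshot('top');crop(s,210,90,100,75,8,'s14');crop(s,330,175,60,40,10,'g2');crop(t,240,120,80,60,9,'t14');p=sense()['position'];print(p,sense()['qpos'].round(2),proj('side',p),proj('top',p))
E
```

```text
t: 33.02
position: [438.0, -324.5, 194.3]
orientation: [[0.007, 0.979, 0.203], [-0.005, 0.203, -0.979], [-1.0, 0.006, 0.006]]
ft_force: [0.8, -0.4, -0.2]
gripper_width: 12.5
t: 34.02
position: [653.4, -95.5, 189.2]
orientation: [[-0.0, 0.978, 0.207], [0.002, 0.207, -0.978], [-1.0, -0.0, -0.002]]
ft_force: [-0.9, -0.2, -0.3]
gripper_width: 12.8
t: 34.18
position: [651.5, -100.3, 188.8]
orientation: [[-0.002, 0.98, 0.201], [-0.001, 0.201, -0.98], [-1.0, -0.003, 0.001]]
ft_force: [0.3, -0.4, -0.9]
gripper_width: 12.6
[ 651.74976154 -100.45887866  189.19095648] [ 0.51  0.63 -0.63  1.78  0.46  0.89 -0.13] [[254.81825073 135.70687037]] [[293.4137845  155.34990417]]
```

View pics/s14.png

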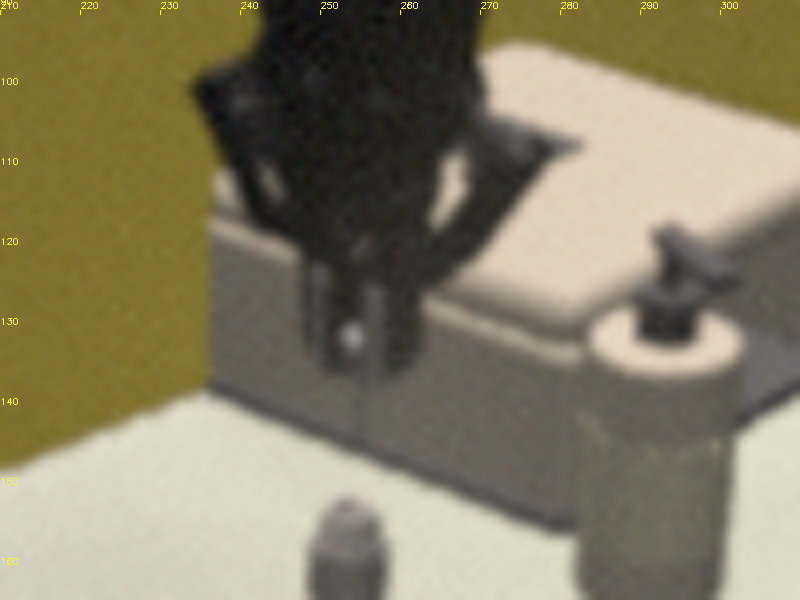

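View pics/g2.png

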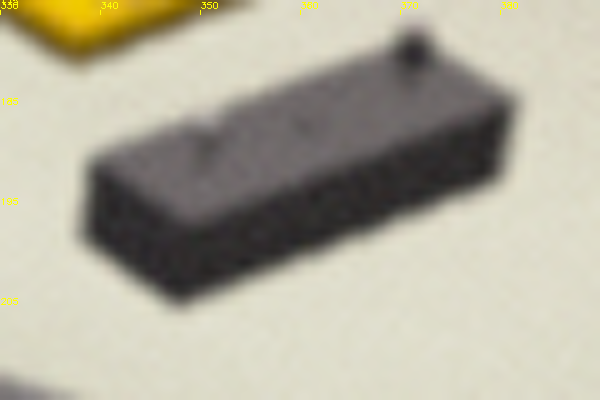

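View pics/t14.png

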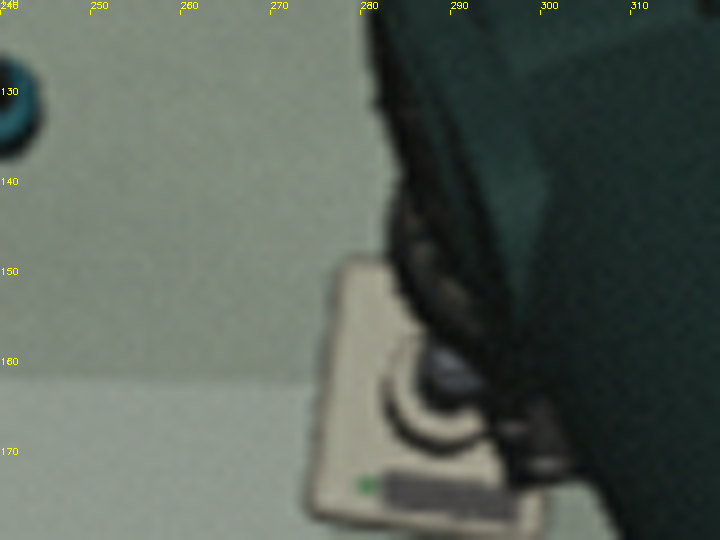

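```bash
python3 -m handwheel '[[[0.08,0.18,0],[0,0,0],255],[[0,0,-0.4],[0,0,0],255],[[0,0,-0.4],[0,0,0],255],[[0,0,0],[0,0,0],255],[[0,0,0],[0,0,0],255],[[0,0,0],[0,0,0],255]]'
python3 - <<'E'
from h import *
s=snapshot('side');crop(s,232,125,40,36,16,'s15');p=sense()['position'];print(p,proj('side',p))
E
```

```text
t: 34.78
position: [654.7, -94.1, 169.1]
orientation: [[-0.001, 0.979, 0.203], [0.0, 0.203, -0.979], [-1.0, -0.001, -0.0]]
ft_force: [-0.0, 0.3, -0.0]
gripper_width: 12.8
[654.979391   -94.07726205 169.46232368] [[252.15131964 142.50204197]]
```

View pics/s15.png

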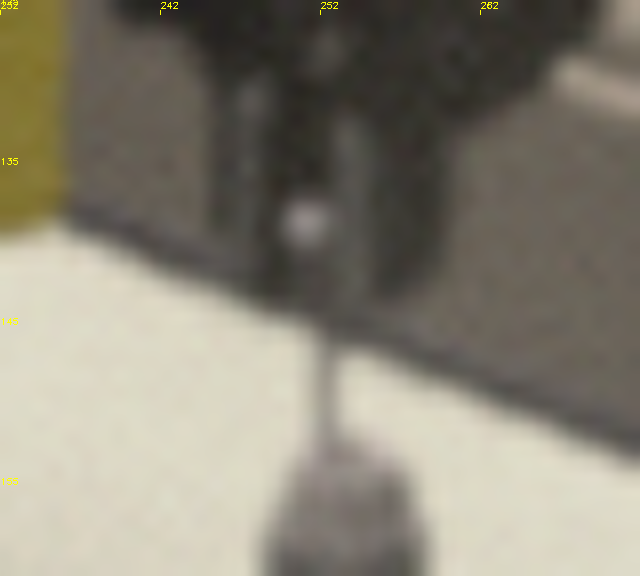

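```bash
python3 -m handwheel '[[[-0.05,-0.1,0],[0,0,0],255],[[0,0,0],[0,0,0],255],[[0,0,0],[0,0,0],255],[[0,0,0],[0,0,0],255],[[0,0,0],[0,0,0],255]]'
python3 - <<'E'
from h import *
s=snapshot('side');crop(s,232,125,40,36,16,'s16');t=snapshot('top');p=sense()['position'];print(p,proj('side',p))
E
```

```text
t: 35.25
position: [653.8, -96.6, 169.7]
orientation: [[0.0, 0.979, 0.203], [-0.0, 0.203, -0.979], [-1.0, 0.0, 0.0]]
ft_force: [0.5, 0.3, 0.3]
gripper_width: 12.9
[653.6782871  -96.56747315 169.6495978 ] [[253.1340183  142.32490362]]
```

View pics/s16.png

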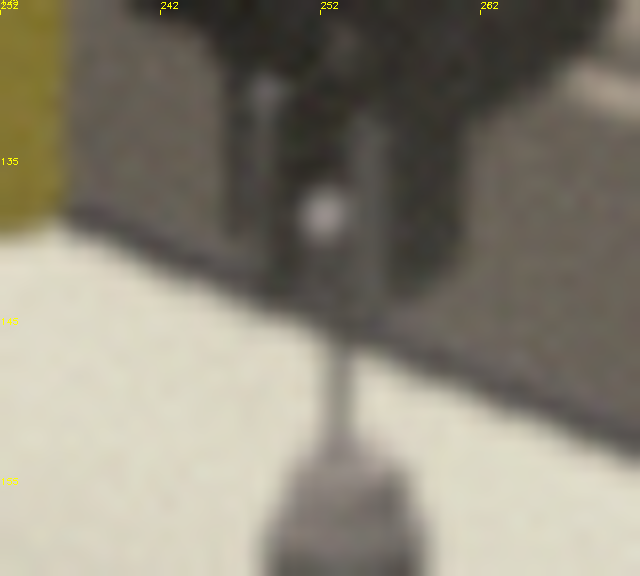

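The shank lines up with the nose to within 0.2 px. Lowering slowly.

```bash
python3 -m handwheel '[[[0,0,-0.2],[0,0,0],255],[[0,0,-0.2],[0,0,0],255],[[0,0,0],[0,0,0],255]]';python3 -m handwheel '[[[0,0,-0.15],[0,0,0],255],[[0,0,-0.15],[0,0,0],255],[[0,0,0],[0,0,0],255]]';python3 -m handwheel '[[[0,0,-0.15],[0,0,0],255],[[0,0,-0.1],[0,0,0],255],[[0,0,0],[0,0,0],255]]'
```

```text
t: 35.6
position: [652.7, -96.7, 158.1]
orientation: [[-0.002, 0.979, 0.203], [0.0, 0.203, -0.979], [-1.0, -0.002, -0.001]]
ft_force: [-0.6, 0.3, -0.6]
gripper_width: 13.2
t: 35.85
position: [653.0, -96.6, 151.0]
orientation: [[-0.002, 0.979, 0.203], [0.0, 0.203, -0.979], [-1.0, -0.002, -0.0]]
ft_force: [0.0, -0.3, -0.5]
gripper_width: 12.4
t: 36.1
position: [653.2, -96.6, 145.1]
orientation: [[-0.001, 0.979, 0.203], [0.0, 0.203, -0.979], [-1.0, -0.001, -0.0]]
ft_force: [0.0, 0.4, 0.7]
gripper_width: 12.4
```

```bash
python3 -m handwheel '[[[0,0,-0.1],[0,0,0],255],[[0,0,-0.06],[0,0,0],255],[[0,0,0],[0,0,0],255],[[0,0,0],[0,0,0],255]]';python3 -m handwheel '[[[0,0,-0.04],[0,0,0],255],[[0,0,-0.04],[0,0,0],255],[[0,0,0],[0,0,0],255],[[0,0,0],[0,0,0],255]]'
```

```text
t: 36.43
position: [653.6, -96.6, 141.7]
orientation: [[-0.0, 0.979, 0.203], [-0.0, 0.203, -0.979], [-1.0, -0.0, 0.0]]
ft_force: [-0.5, 0.5, 0.5]
gripper_width: 12.8
t: 36.77
position: [653.7, -96.9, 139.8]
orientation: [[0.0, 0.979, 0.202], [-0.0, 0.202, -0.979], [-1.0, -0.0, 0.0]]
ft_force: [-0.1, -0.2, -0.8]
gripper_width: 12.9
```

```bash
python3 -m handwheel '[[[0,0,-0.04],[0,0,0],255],[[0,0,-0.02],[0,0,0],255],[[0,0,0],[0,0,0],255],[[0,0,0],[0,0,0],255]]'; python3 -m handwheel '[[[0,0,0],[0,0,0],0],[[0,0,0],[0,0,0],0],[[0,0,0],[0,0,0],0],[[0,0,0],[0,0,0],0],[[0,0,0],[0,0,0],0],[[0,0,0.6],[0,0,0],0],[[0,0,0.8],[0,0,0],0],[[0,0,0],[0,0,0],0],[[0,0,0],[0,0,0],0]]' 60
python3 - <<'E'
from h import *
s=snapshot('side');crop(s,210,105,80,60,10,'s17');p=sense()['position'];print(p)
E
```

```text
t: 37.1
position: [653.8, -96.9, 139.0]
orientation: [[0.0, 0.979, 0.202], [-0.001, 0.202, -0.979], [-1.0, 0.0, 0.001]]
ft_force: [-1.2, -1.0, 5.1]
gripper_width: 12.7
t: 37.85
position: [655.0, -96.3, 175.4]
orientation: [[0.004, 0.979, 0.203], [-0.0, 0.203, -0.979], [-1.0, 0.004, 0.001]]
ft_force: [0.1, 0.7, -0.9]
gripper_width: 85.3
[654.02739196 -96.57699168 174.21947357]
```

View pics/s17.png

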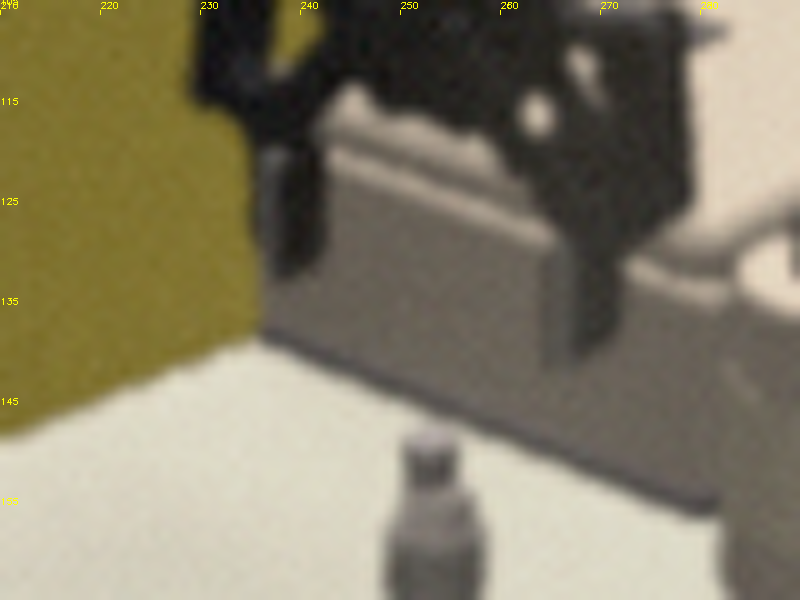

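The bit is home (5 N reaction at TCP z 139.0) and upright. Now gripping the sleeve and turning it clockwise.

```bash
python3 -m handwheel '[[[-0.02,-0.07,-0.8],[0,0,0],0],[[0,0,-0.8],[0,0,0],0],[[0,0,-0.8],[0,0,0],0],[[0,0,-0.46],[0,0,0],0],[[0,0,-0.2],[0,0,0],0],[[0,0,0],[0,0,0],0],[[0,0,0],[0,0,0],0]]';python3 -m handwheel '[[[0,0,0],[0,0,0],255],[[0,0,0],[0,0,0],255],[[0,0,0],[0,0,0],255],[[0,0,0],[0,0,0],255],[[0,0,0],[0,0,0],255],[[0,0,0],[0,0,0],255],[[0,0,0],[0,0,0],255],[[0,0,0],[0,0,0],255],[[0,0,0],[0,0,0],255]]' 70
```

```text
t: 38.48
position: [653.4, -98.1, 97.0]
orientation: [[0.0, 0.979, 0.203], [0.0, 0.203, -0.979], [-1.0, 0.0, -0.0]]
ft_force: [0.1, 0.9, 0.4]
gripper_width: 85.4
t: 39.23
position: [653.4, -98.4, 97.6]
orientation: [[0.001, 0.979, 0.202], [-0.0, 0.202, -0.979], [-1.0, 0.0, 0.001]]
ft_force: [-1.4, -0.5, 5.5]
gripper_width: 24.8
```

```bash
python3 -m handwheel '[[[0,0,0],[0,0,-0.1],255],[[0,0,0],[0,0,-0.1],255],[[0,0,0],[0,0,-0.1],255],[[0,0,0],[0,0,-0.1],255],[[0,0,0],[0,0,-0.1],255],[[0,0,0],[0,0,-0.1],255]]';  python3 -c "
from station import *;s=sense();print(s['moment'],s['ft_force'],s['qpos'].round(2))"; python3 -m handwheel '[[[0,0,0],[0,0,-0.1],255],[[0,0,0],[0,0,-0.1],255],[[0,0,0],[0,0,-0.1],255],[[0,0,0],[0,0,-0.1],255]]';  python3 -c "
from station import *;s=sense();print(s['moment'],s['ft_force'],s['orientation'][:,1])"
```

```text
t: 39.73
position: [653.3, -98.4, 97.6]
orientation: [[0.0, 0.921, -0.389], [-0.001, -0.389, -0.921], [-1.0, 0.001, 0.0]]
ft_force: [-1.8, -0.0, 6.0]
gripper_width: 25.2
[-0.04184076  0.37859116  0.17000048] [-1.84119666 -0.0417675   6.03047001] [ 0.35  0.7  -0.4   1.83  0.41  0.69 -0.69]
t: 40.07
position: [653.3, -98.3, 97.6]
orientation: [[0.0, 0.697, -0.717], [-0.001, -0.717, -0.697], [-1.0, 0.001, 0.0]]
ft_force: [-0.9, -0.3, 5.0]
gripper_width: 25.0
[-0.03465423  0.34854542  0.12463554] [-0.86531154 -0.33338177  5.03597433] [ 6.96795195e-01 -7.17269905e-01  5.82438163e-04]
```

```bash
python3 -m handwheel '[[[0,0,0],[0,0,-0.08],255],[[0,0,0],[0,0,-0.08],255]]';  python3 -c "
from station import *;s=sense();print(s['moment'],s['orientation'][:,1])"; python3 -m handwheel '[[[0,0,0],[0,0,-0.06],255],[[0,0,0],[0,0,-0.06],255]]';  python3 -c "
from station import *;s=sense();print(s['moment'],s['orientation'][:,1])"; python3 -m handwheel '[[[0,0,0],[0,0,-0.05],255],[[0,0,0],[0,0,-0.03],255]]';  python3 -c "
from station import *;s=sense();print(s['moment'],s['orientation'][:,1])"; python3 -m handwheel '[[[0,0,0],[0,0,-0.04],255],[[0,0,0],[0,0,-0.03],255]]';  python3 -c "
from station import *;s=sense();print(s['moment'],s['orientation'][:,1])"
```

```text
t: 40.23
position: [653.2, -98.3, 97.5]
orientation: [[0.0, 0.575, -0.818], [-0.001, -0.818, -0.575], [-1.0, 0.001, 0.0]]
ft_force: [-2.0, -1.0, 6.1]
gripper_width: 25.1
[0.00626017 0.35110565 0.21160217] [ 5.74510242e-01 -8.18497167e-01  6.07989623e-04]
t: 40.4
position: [653.2, -98.3, 97.5]
orientation: [[0.0, 0.473, -0.881], [-0.001, -0.881, -0.473], [-1.0, 0.001, 0.0]]
ft_force: [-2.6, 0.4, 5.6]
gripper_width: 25.1
[-0.07533308  0.33421496  0.17939442] [ 4.73390799e-01 -8.80852287e-01  6.31476519e-04]
t: 40.57
position: [653.2, -98.3, 97.5]
orientation: [[0.0, 0.403, -0.915], [-0.001, -0.915, -0.403], [-1.0, 0.001, 0.0]]
ft_force: [-1.8, -0.3, 5.9]
gripper_width: 25.1
[-0.00308516  0.34638174  0.63917204] [ 4.02930333e-01 -9.15230302e-01  8.00162852e-04]
t: 40.73
position: [654.3, -97.9, 97.5]
orientation: [[0.003, 0.338, -0.941], [-0.0, -0.941, -0.338], [-1.0, 0.001, -0.003]]
ft_force: [-0.0, 1.1, 3.7]
gripper_width: 25.4
[ 0.01729418 -0.18711578  0.20646713] [ 3.37731795e-01 -9.41241938e-01  9.21236483e-04]
```

The torque peaked at 0.64 N·m at the stop, after 1.36 rad. That matches the expected 1.35, so the sleeve is fully tight. Releasing and heading for the cap.

```bash
python3 -m handwheel '[[[0,0,0],[0,0,0],0],[[0,0,0],[0,0,0],0],[[0,0,0],[0,0,0],0],[[0,0,0],[0,0,0],0],[[0,0,0],[0,0,0],0],[[0,0,0.6],[0,0,0],0],[[0,0,1],[0,0,0],0],[[0,0,1],[0,0,0],0],[[0,0,1],[0,0,0],0],[[0,0,0],[0,0,0],0],[[0,0,0],[0,0,0],0]]'; python3 -m handwheel '[[[-0.2,1,0],[0,0,0.048],0],[[-0.2,1,0],[0,0,0.048],0],[[-0.2,1,0],[0,0,0.048],0],[[-0.2,1,0],[0,0,0.048],0],[[-0.2,1,0],[0,0,0.048],0],[[-0.2,1,0],[0,0,0.048],0],[[-0.2,1,0],[0,0,0.048],0],[[-0.2,1,0],[0,0,0.048],0],[[-0.2,1,0],[0,0,0.048],0],[[-0.2,1,0],[0,0,0.048],0],[[-0.2,1,0],[0,0,0.048],0],[[-0.2,1,0],[0,0,0],0]]';  python3 -m handwheel '[[[-0.1,0.8,0],[0,0,0],0],[[0,0.5,0],[0,0,0],0],[[0,0,0],[0,0,0],0],[[0,0,0],[0,0,0],0],[[0,0,0],[0,0,0],0]]'
python3 - <<'E'
from h import *
s=snapshot('side');crop(s,210,105,80,60,10,'s18');crop(s,110,190,100,100,6,'s18b');t=snapshot('top');cv2.imwrite('pics/t18.png',t);crop(t,270,140,40,40,12,'t18b');p=sense()['position'];print(p,sense()['qpos'].round(2))
E
```

```text
t: 41.65
position: [654.3, -98.5, 188.5]
orientation: [[0.004, 0.338, -0.941], [-0.0, -0.941, -0.338], [-1.0, 0.001, -0.003]]
ft_force: [0.1, 0.5, -0.2]
gripper_width: 85.8
t: 42.65
position: [591.6, 202.1, 185.0]
orientation: [[-0.003, 0.767, -0.641], [-0.001, -0.641, -0.767], [-1.0, -0.002, 0.003]]
ft_force: [-0.4, -0.2, -0.4]
gripper_width: 85.3
t: 43.07
position: [590.9, 231.7, 186.0]
orientation: [[-0.001, 0.765, -0.644], [-0.002, -0.644, -0.765], [-1.0, 0.001, 0.002]]
ft_force: [-1.1, -0.0, -0.8]
gripper_width: 85.4
[591.14280477 231.56224918 186.35738283] [-0.2   0.55 -0.36  1.84  0.26  0.79 -1.39]
```

View pics/s18.png

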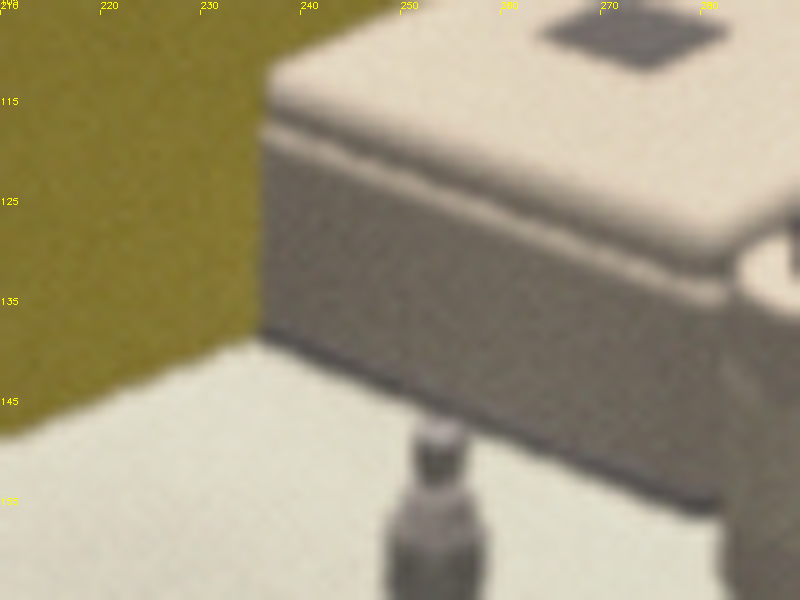

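View pics/s18b.png

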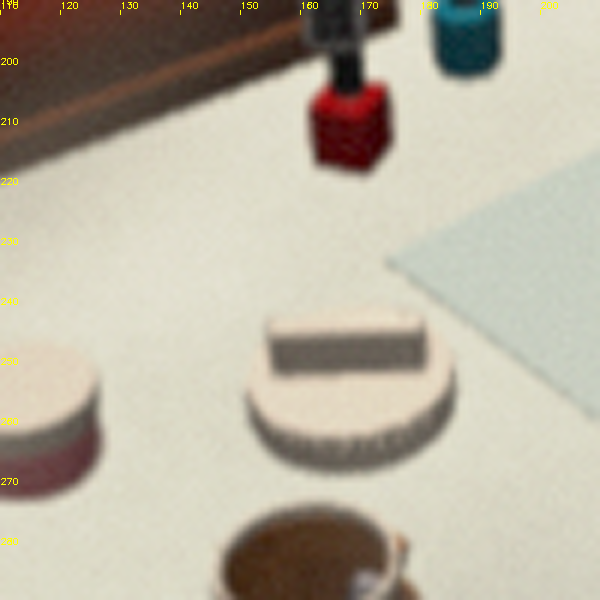

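View pics/t18.png

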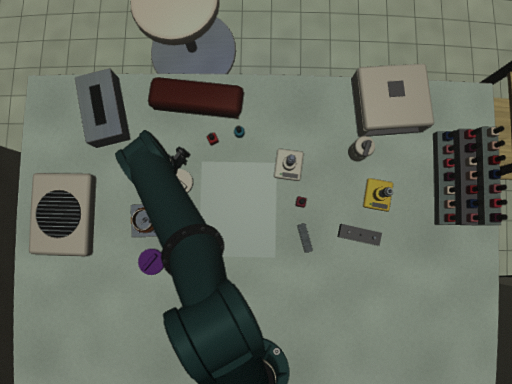

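View pics/t18b.png

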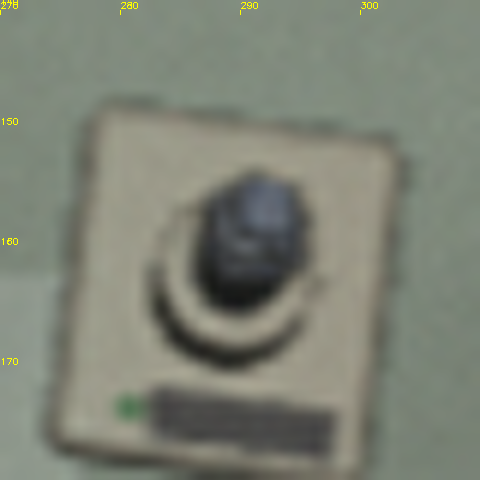

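```bash
python3 - <<'E'
from h import *
s=snapshot('side')
crop(s,240,140,30,30,20,'f18')
a=cv2.imread('pics/f2.png');b=cv2.imread('pics/f18.png');cv2.imwrite('pics/cmp.png',cv2.resize(np.hstack([a,b]),(800,400)))
E
```

```text
(no output)
```

View pics/cmp.png

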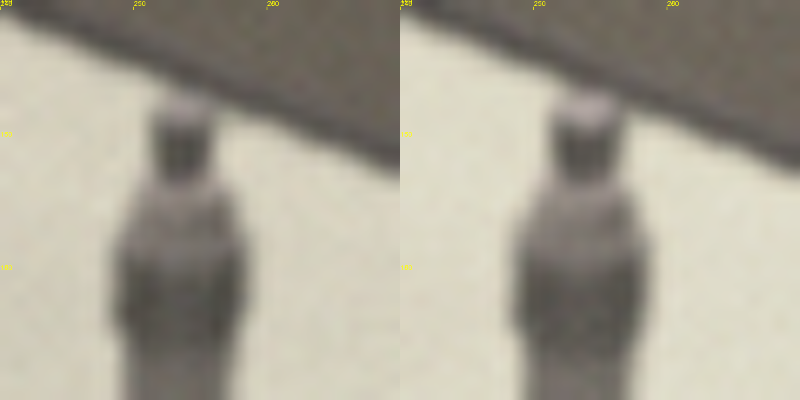

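```bash
python3 - <<'E'
from h import *
a=cv2.imread('pics/side0.png').astype(float).mean(2)
b=np.mean([snapshot('side').astype(float).mean(2) for _ in range(4)],0)
for v in range(148,172,1):
    o=[]
    for im in(a,b):
        r=im[v,240:270];L,R_=r[:7].mean(),r[-6:].mean() ;m=r[10:18].min()
        th=lambda B:(B+m)/2
        i=next((i for i in range(5,16) if r[i]>=th(L)>r[i+1]),None);j=next((j for j in range(25,10,-1) if r[j]>=th(R_)>r[j-1]),None)
        if i is None or j is None:o.append(None);continue
        l=i+(r[i]-th(L))/(r[i]-r[i+1]);q=j-(r[j]-th(R_))/(r[j]-r[j-1]);o.append((round(240+(l+q)/2,2),round(q-l,2)))
    print(v,o)
E
```

```text
148 [None, None]
149 [None, None]
150 [(np.float64(252.52), np.float64(3.4)), (np.float64(252.86), np.float64(4.28))]
151 [(np.float64(252.75), np.float64(3.7)), (np.float64(253.0), np.float64(4.41))]
152 [(np.float64(252.96), np.float64(3.92)), (np.float64(253.16), np.float64(4.39))]
153 [(np.float64(253.02), np.float64(4.49)), (np.float64(253.23), np.float64(4.73))]
154 [(np.float64(253.31), np.float64(7.07)), (np.float64(253.34), np.float64(7.1))]
155 [(np.float64(253.42), np.float64(7.71)), (np.float64(253.38), np.float64(7.82))]
156 [(np.float64(253.33), np.float64(8.11)), (np.float64(253.26), np.float64(8.28))]
157 [(np.float64(253.23), np.float64(9.0)), (np.float64(253.11), np.float64(9.18))]
158 [(np.float64(253.2), np.float64(10.11)), (np.float64(253.14), np.float64(10.15))]
159 [(np.float64(253.13), np.float64(10.15)), (np.float64(253.13), np.float64(10.24))]
160 [(np.float64(253.15), np.float64(10.04)), (np.float64(253.13), np.float64(10.12))]
161 [(np.float64(253.13), np.float64(9.83)), (np.float64(253.11), np.float64(9.98))]
162 [(np.float64(253.04), np.float64(9.96)), (np.float64(253.03), np.float64(10.05))]
163 [(np.float64(252.88), np.float64(9.79)), (np.float64(252.92), np.float64(9.87))]
164 [(np.float64(252.87), np.float64(9.13)), (np.float64(252.94), np.float64(9.45))]
165 [(np.float64(252.99), np.float64(8.65)), (np.float64(253.02), np.float64(8.74))]
166 [(np.float64(252.99), np.float64(8.39)), (np.float64(252.99), np.float64(8.31))]
167 [(np.float64(252.93), np.float64(8.26)), (np.float64(252.92), np.float64(8.21))]
168 [(np.float64(252.79), np.float64(8.08)), (np.float64(252.83), np.float64(8.04))]
169 [(np.float64(252.76), np.float64(7.97)), (np.float64(252.77), np.float64(7.97))]
170 [(np.float64(252.77), np.float64(7.97)), (np.float64(252.75), np.float64(7.92))]
171 [(np.float64(252.74), np.float64(7.93)), (np.float64(252.76), np.float64(7.93))]
```

Sub-pixel comparison puts the bit's axis within 0.6 mm of the original worn bit's, with no tilt. Now the cap.

```bash
python3 -m handwheel '[[[-0.02,0.56,0],[0,0,0],0],[[0,0,-1],[0,0,0],0],[[0,0,-1],[0,0,0],0],[[0,0,-1],[0,0,0],0],[[0,0,-1],[0,0,0],0],[[0,0,0],[0,0,0],0],[[0,0,0],[0,0,0],0],[[0,0,0],[0,0,0],0]]'; python3 -c "
from station import *;print(sense()['position'])"
```

```text
t: 44.08
position: [590.8, 249.5, 87.9]
orientation: [[0.002, 0.767, -0.642], [0.001, -0.642, -0.767], [-1.0, 0.0, -0.002]]
ft_force: [0.3, -0.0, 0.5]
gripper_width: 85.2
[590.84272439 249.53576502  87.93155405]
```

```bash
python3 -m handwheel '[[[0,-0.16,0],[0,0,0],0],[[0,0,-0.8],[0,0,0],0],[[0,0,-0.8],[0,0,0],0],[[0,0,-0.6],[0,0,0],0],[[0,0,-0.32],[0,0,0],0],[[0,0,0],[0,0,0],0],[[0,0,0],[0,0,0],0]]'; python3 -m handwheel '[[[0,0,0],[0,0,0],255],[[0,0,0],[0,0,0],255],[[0,0,0],[0,0,0],255],[[0,0,0],[0,0,0],255],[[0,0,0],[0,0,0],255],[[0,0,0],[0,0,0],255],[[0,0,0],[0,0,0],255],[[0,0,0],[0,0,0],255],[[0,0,0],[0,0,0],255],[[0,0,0],[0,0,0],255]]' 70;  python3 -c "
from station import *;print(sense())"
```

```text
t: 44.67
position: [590.8, 244.4, 24.7]
orientation: [[0.001, 0.766, -0.643], [0.001, -0.643, -0.766], [-1.0, 0.001, -0.001]]
ft_force: [0.8, -0.4, 0.6]
gripper_width: 85.3
t: 45.5
position: [590.4, 244.3, 24.2]
orientation: [[0.001, 0.766, -0.643], [0.0, -0.643, -0.766], [-1.0, 0.0, -0.0]]
ft_force: [-1.1, -0.0, 4.4]
gripper_width: 10.7
{'t': 45.5, 'qpos': array([-0.28667746,  0.76885386, -0.25811931,  1.90985749,  0.37323478,
        0.5088987 , -1.50150118]), 'joint_velocities': array([-0.00203346, -0.00050013,  0.00069903,  0.00230152,  0.00125468,
       -0.00019615, -0.00010886]), 'tau': array([-1.54288444e-01, -5.13559771e+01, -2.86813885e+00, -1.05489948e+01,
        1.87051808e-02, -2.27101156e-01, -7.69319537e-03]), 'position': array([590.43124783, 244.3094879 ,  24.24477352]), 'orientation': array([[ 5.81642436e-04,  7.66187619e-01, -6.42616677e-01],
       [ 1.08836709e-04, -6.42616830e-01, -7.66187704e-01],
       [-9.99999825e-01,  3.75706998e-04, -4.57162558e-04]]), 'ft_force': array([-1.14690584, -0.03886707,  4.40627524]), 'moment': array([-0.04579262,  0.08365461,  0.03169994]), 'gripper_width': 10.703063070753501}
```

```bash
python3 -m handwheel '[[[0,0,0.4],[0,0,0],255],[[0,0,0.8],[0,0,0],255],[[0,0,1],[0,0,0],255],[[0,0,1],[0,0,0],255],[[0,0,1],[0,0,0],255],[[0,0,0.6],[0,0,0],255],[[-0.98,0.83,0],[0,0,0],255],[[-0.98,0.83,0],[0,0,0],255],[[-0.98,0.83,0],[0,0,0],255],[[-0.98,0.83,0],[0,0,0],255],[[-0.98,0.83,0],[0,0,0],255],[[0,0,0],[0,0,0],255]]';  python3 -m handwheel '[[[0,0,0],[0,0,0],255],[[0,0,0],[0,0,0],255],[[0,0,0],[0,0,0],255]]'
python3 - <<'E'
from h import *
s=snapshot('side');crop(s,110,190,100,100,6,'s19');t=snapshot('top');crop(t,110,185,70,60,9,'t19');print(sense()['position'],sense()['orientation'])
E
```

```text
t: 46.5
position: [460.3, 354.1, 144.3]
orientation: [[-0.004, 0.773, -0.634], [0.004, -0.634, -0.773], [-1.0, -0.006, -0.0]]
ft_force: [0.1, 1.2, -0.9]
gripper_width: 10.5
t: 46.75
position: [468.7, 346.6, 143.7]
orientation: [[0.0, 0.765, -0.644], [-0.001, -0.644, -0.765], [-1.0, 0.001, 0.0]]
ft_force: [0.0, 0.7, -1.5]
gripper_width: 10.3
[468.90606894 346.50590032 143.66391081] [[ 3.22255321e-04  7.64332212e-01 -6.44822585e-01]
 [-7.34520656e-04 -6.44822263e-01 -7.64332198e-01]
 [-9.99999678e-01  7.19945626e-04  3.53620392e-04]]
```

View pics/s19.png

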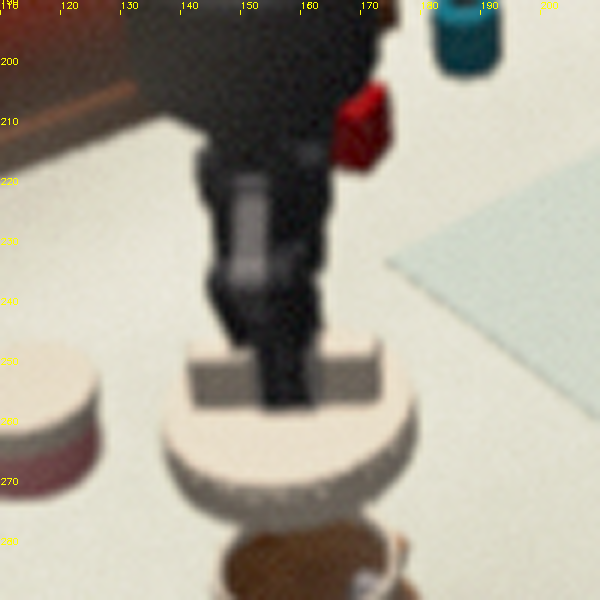

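View pics/t19.png

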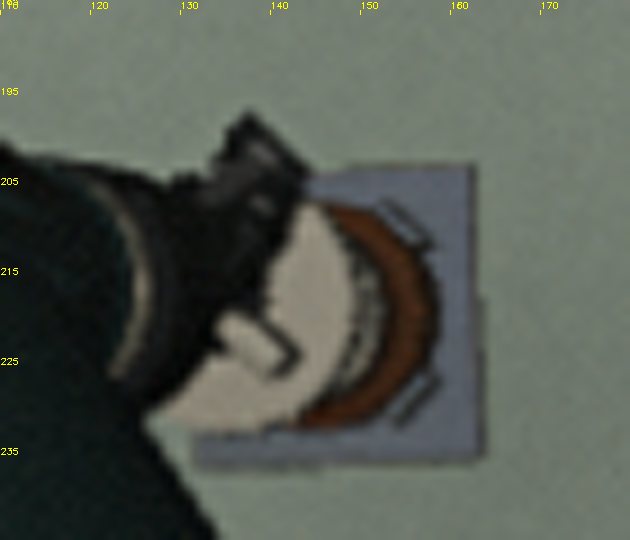

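```bash
python3 -m handwheel '[[[-0.04,0.05,-0.6],[0,0,0],255],[[0,0,-0.6],[0,0,0],255],[[0,0,-0.6],[0,0,0],255],[[0,0,-0.4],[0,0,0],255],[[0,0,0],[0,0,0],255],[[0,0,0],[0,0,0],255]]';  python3 -m handwheel '[[[0,0,-0.15],[0,0,0],255],[[0,0,-0.15],[0,0,0],255],[[0,0,0],[0,0,0],255],[[0,0,0],[0,0,0],255]]'
```

```text
t: 47.35
position: [466.9, 348.6, 88.4]
orientation: [[-0.001, 0.766, -0.643], [-0.001, -0.643, -0.766], [-1.0, -0.0, 0.001]]
ft_force: [-0.1, 0.2, -0.3]
gripper_width: 10.6
t: 47.68
position: [467.1, 349.1, 82.2]
orientation: [[0.001, 0.766, -0.643], [-0.0, -0.643, -0.766], [-1.0, 0.001, -0.001]]
ft_force: [-1.0, -1.4, 5.2]
gripper_width: 10.2
```

```bash
python3 -m handwheel '[[[0,0,0.06],[0,0,0],255],[[0,-0.06,0],[0,0,0],255],[[0,0,0],[0,0,0],255],[[0,0,0],[0,0,0],255]]';python3 -m handwheel '[[[0,0,-0.08],[0,0,0],255],[[0,0,-0.08],[0,0,0],255],[[0,0,0],[0,0,0],255],[[0,0,0],[0,0,0],255]]'
```

```text
t: 48.02
position: [466.7, 347.8, 82.8]
orientation: [[0.0, 0.766, -0.643], [0.001, -0.643, -0.766], [-1.0, -0.0, -0.001]]
ft_force: [0.6, 0.5, -0.9]
gripper_width: 10.8
t: 48.35
position: [466.6, 347.7, 78.5]
orientation: [[-0.0, 0.766, -0.643], [-0.0, -0.643, -0.766], [-1.0, -0.0, 0.0]]
ft_force: [0.5, -1.1, -1.2]
gripper_width: 10.0
```

That cleared it: now at 78.5 with no contact force. Pressing down.

```bash
python3 -m handwheel '[[[0.02,0,-0.08],[0,0,0],255],[[0,0,-0.06],[0,0,0],255],[[0,0,0],[0,0,0],255],[[0,0,0],[0,0,0],255]]';python3 -m handwheel '[[[0,0,-0.08],[0,0,0],255],[[0,0,-0.06],[0,0,0],255],[[0,0,0],[0,0,0],255],[[0,0,0],[0,0,0],255]]'
```

```text
t: 48.68
position: [467.3, 347.8, 75.6]
orientation: [[0.0, 0.766, -0.643], [0.0, -0.643, -0.766], [-1.0, 0.0, -0.0]]
ft_force: [-0.3, 0.3, 3.1]
gripper_width: 10.3
t: 49.02
position: [467.3, 347.8, 72.7]
orientation: [[0.001, 0.766, -0.643], [-0.0, -0.643, -0.766], [-1.0, 0.0, -0.0]]
ft_force: [-1.1, -1.8, 8.8]
gripper_width: 10.3
```

```bash
python3 -m handwheel '[[[0,0,-0.05],[0,0,0],255],[[0,0,-0.04],[0,0,0],255],[[0,0,0],[0,0,0],255]]';python3 -m handwheel '[[[0,0,0],[0,0,-0.08],255],[[0,0,0],[0,0,-0.08],255],[[0,0,0],[0,0,-0.08],255],[[0,0,0],[0,0,0],255]]';python3 -c "
from station import *;s=sense();print(s['moment'],s['orientation'][:,1])"
```

```text
t: 49.27
position: [467.3, 347.8, 70.8]
orientation: [[0.001, 0.766, -0.643], [-0.0, -0.643, -0.766], [-1.0, 0.001, -0.0]]
ft_force: [-2.0, -2.6, 12.8]
gripper_width: 10.5
t: 49.6
position: [468.2, 348.6, 71.2]
orientation: [[0.003, 0.59, -0.807], [0.001, -0.807, -0.59], [-1.0, 0.001, -0.003]]
ft_force: [-1.1, -0.8, 11.5]
gripper_width: 10.6
[-0.29713394  0.24136863 -0.02280411] [ 5.89961050e-01 -8.07431518e-01  5.50345578e-04]
```

```bash
python3 -m handwheel '[[[0,0,-0.02],[0,0,-0.1],255],[[0,0,0],[0,0,-0.1],255],[[0,0,0],[0,0,-0.1],255],[[0,0,0],[0,0,-0.1],255],[[0,0,0],[0,0,0],255]]';python3 -c "
from station import *;s=sense();print(s['moment'],s['orientation'][:,1])";python3 -m handwheel '[[[0,0,0],[0,0,-0.07],255],[[0,0,0],[0,0,-0.07],255],[[0,0,0],[0,0,0],255]]';python3 -c "
from station import *;s=sense();print(s['moment'],s['orientation'][:,1])"
```

```text
t: 50.02
position: [467.5, 348.5, 70.7]
orientation: [[0.002, 0.229, -0.974], [0.001, -0.974, -0.229], [-1.0, -0.0, -0.002]]
ft_force: [-2.3, -1.7, 12.8]
gripper_width: 10.5
[-0.37521461  0.46953366 -0.04695213] [ 2.28512213e-01 -9.73540975e-01 -3.71787399e-04]
t: 50.27
position: [468.1, 349.0, 70.8]
orientation: [[0.003, 0.092, -0.996], [0.002, -0.996, -0.092], [-1.0, -0.002, -0.003]]
ft_force: [-1.2, -0.4, 13.4]
gripper_width: 10.2
[-0.19819408  0.3463248   0.06429633] [ 0.09167604 -0.99578749 -0.00166638]
```

```bash
python3 -m handwheel '[[[0,0,0],[0,0,-0.03],255],[[0,0,0],[0,0,0],255]]';python3 -c "
from station import *;s=sense();print(s['moment'],s['orientation'][:,1])";python3 -m handwheel '[[[0,0,0],[0,0,-0.04],255],[[0,0,0],[0,0,0],255]]';python3 -c "
from station import *;s=sense();print(s['moment'],s['orientation'][:,1])"
```

```text
t: 50.43
position: [468.0, 349.1, 70.9]
orientation: [[0.003, 0.064, -0.998], [0.002, -0.998, -0.064], [-1.0, -0.002, -0.003]]
ft_force: [-1.6, -0.9, 13.1]
gripper_width: 10.4
[-0.26379257  0.30832504  0.28451856] [ 0.06417815 -0.99793661 -0.00191862]
t: 50.6
position: [467.5, 349.1, 70.8]
orientation: [[0.002, 0.026, -1.0], [0.001, -1.0, -0.026], [-1.0, -0.001, -0.002]]
ft_force: [-2.1, 0.1, 14.4]
gripper_width: 10.7
[-0.22428986  0.52956877  0.5223542 ] [ 0.02607899 -0.99965886 -0.00142916]
```

```bash
python3 -m handwheel '[[[0,0,0],[0,0,0.03],255],[[0,0,0.1],[0,0,0],255],[[0,0,0.08],[0,0,0],255],[[0,0,0],[0,0,0],255],[[0,0,0],[0,0,0],255]]';python3 -c "
from station import *;s=sense();print(s['moment'],s['orientation'][:,1])"; python3 -m handwheel '[[[0,0,0.06],[0,0,0],255],[[0,0,0],[0,0,0],255],[[0,0,0],[0,0,0],255]]'
```

```text
t: 51.02
position: [467.4, 349.0, 74.5]
orientation: [[0.001, 0.054, -0.999], [0.002, -0.999, -0.054], [-1.0, -0.002, -0.001]]
ft_force: [-1.3, -0.3, 7.5]
gripper_width: 10.6
[0.04355774 0.3115483  0.06094349] [ 0.05373626 -0.99855322 -0.00197076]
t: 51.27
position: [467.3, 349.0, 75.3]
orientation: [[0.001, 0.054, -0.999], [0.002, -0.999, -0.054], [-1.0, -0.002, -0.001]]
ft_force: [-0.4, 2.0, 3.4]
gripper_width: 10.6
```

```bash
python3 -m handwheel '[[[0,0,0.06],[0,0,0],255],[[0,0,0.04],[0,0,0],255],[[0,0,0],[0,0,0],255],[[0,0,0],[0,0,0],255]]'
```

```text
t: 51.6
position: [467.3, 348.9, 75.4]
orientation: [[0.001, 0.054, -0.999], [0.002, -0.999, -0.054], [-1.0, -0.002, -0.001]]
ft_force: [3.0, 6.1, -15.5]
gripper_width: 10.6
```

The cap holds against a 15 N pull at its locked height, so it is locked. Releasing and retreating.

```bash
python3 -m handwheel '[[[0,0,-0.08],[0,0,0],255],[[0,0,0],[0,0,0],255],[[0,0,0],[0,0,0],0],[[0,0,0],[0,0,0],0],[[0,0,0],[0,0,0],0],[[0,0,0],[0,0,0],0],[[0,0,0],[0,0,0],0],[[0,0,0.5],[0,0,0],0],[[0,0,1],[0,0,0],0],[[0,0,1],[0,0,0],0],[[0,0,1],[0,0,0],0],[[0,0,1],[0,0,0],0]]';python3 -m handwheel '[[[0,0,0.5],[0,0,0],0],[[0.2,-1,0],[0,0,0],0],[[0.2,-1,0],[0,0,0],0],[[0.2,-1,0],[0,0,0],0],[[0.2,-1,0],[0,0,0],0],[[0.2,-1,0],[0,0,0],0],[[0.2,-1,0],[0,0,0],0],[[0.2,-1,0],[0,0,0],0],[[0.2,-1,0],[0,0,0],0],[[0,0,0],[0,0,0],0],[[0,0,0],[0,0,0],0],[[0,0,0],[0,0,0],0]]'
python3 - <<'E'
from h import *
s=snapshot('side');t=snapshot('top');cv2.imwrite('pics/t20f.png',t);cv2.imwrite('pics/s20f.png',cv2.resize(s,(800,600)));crop(t,125,195,50,60,8,'t20');crop(s,125,260,80,75,8,'s20');print(sense()['position'])
E
```

```text
t: 52.6
position: [467.0, 347.3, 190.2]
orientation: [[0.0, 0.053, -0.999], [0.0, -0.999, -0.053], [-1.0, 0.0, -0.0]]
ft_force: [0.6, 0.0, -0.3]
gripper_width: 85.5
t: 53.6
position: [507.2, 148.1, 201.3]
orientation: [[0.001, 0.053, -0.999], [0.001, -0.999, -0.053], [-1.0, -0.001, -0.001]]
ft_force: [0.1, 0.9, -0.1]
gripper_width: 85.4
[506.91630396 149.12713327 200.98234986]
```

View pics/t20.png

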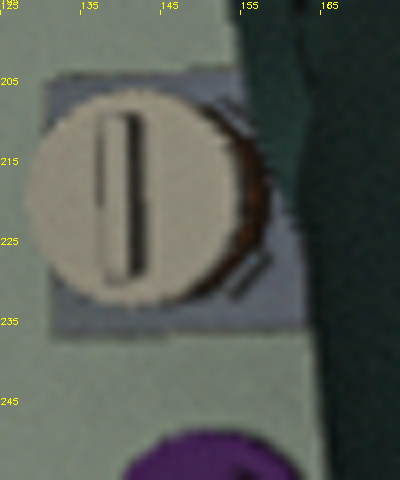

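View pics/s20.png

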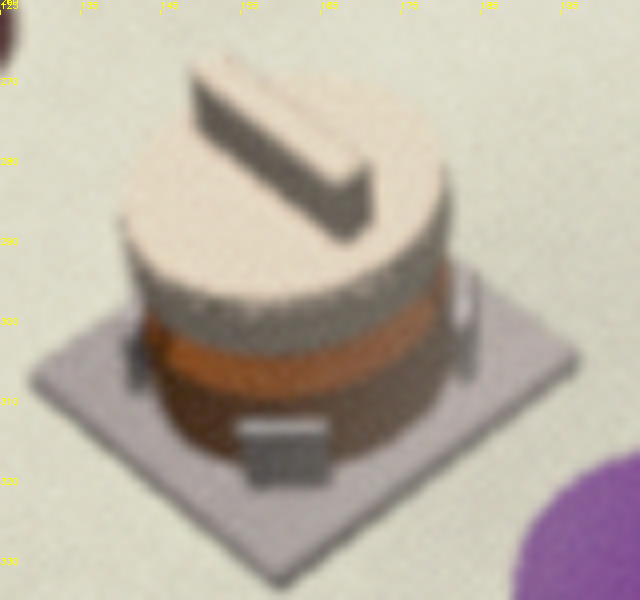

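View pics/s20f.png

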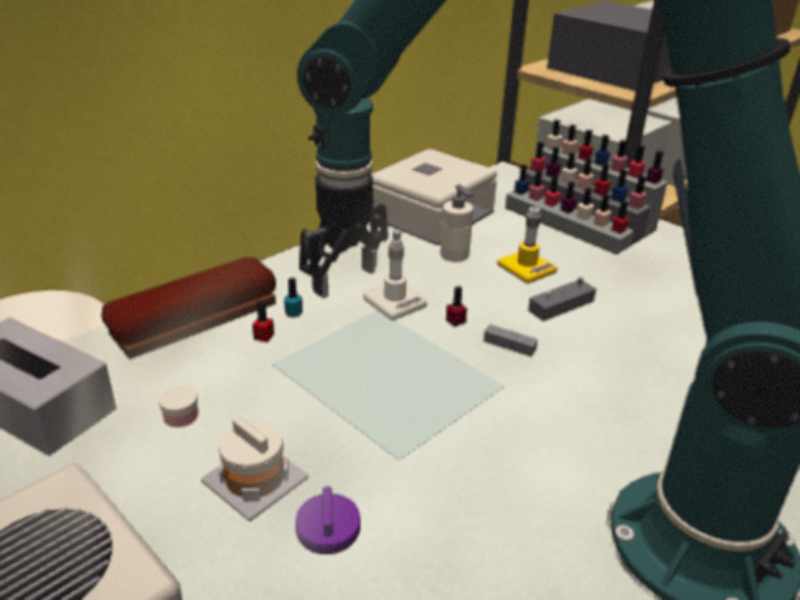

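View pics/t20f.png

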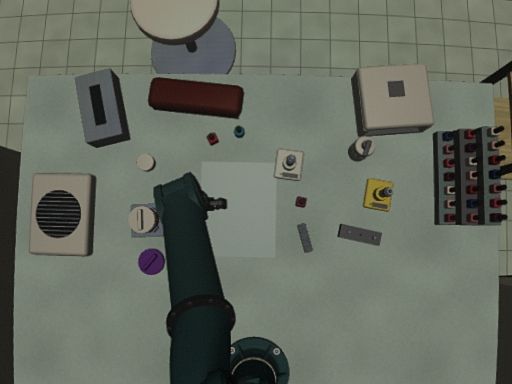

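The cap sits level and locked as at the start. The mat is clear, the slim and ball bits are still in the stand, the bystanders are where they were, and the arm touches nothing. Handing in.

```bash
python3 -c "
from station import *;print(close_job())"
```

```text
the job is handed in; nothing more can be done
None
```

I finished the change-over and handed the job in at about 54 s of the 210 s. The hand-in gave no verdict, so what follows rests on my own checks.

**What I did:**
- Took the cap off and set it on the table.
- Put both worn bits in the jar: one from the mat and the one from the drill, drawn after turning the sleeve to its open stop.
- Stood the wide bit fully home in the chuck and turned the sleeve tight to its stop.
- Put the cap back on and locked it.

**Last checks:**
- **Worn bits:** I saw both inside the open jar before capping. One lies on the floor; the other leans with its head about 48 mm above the table, under the 60 mm limit.
- **Wide bit:** It met the bore floor with 5 N. After tightening, its axis was within about 0.6 mm of where the old bit stood, with no visible tilt.
- **Sleeve:** It turned 1.36 rad clockwise to the stop, where the torque peaked at 0.64 N·m and the fingers slipped. I could not measure the jaw force directly.
- **Cap:** It held against a 15 N upward pull at its locked height. The bar is about 1.5° off its starting direction; the limit is 8°.
- **Everything else:** In the last pictures the slim and ball bits were still in the stand, the bystanders had not visibly moved and the arm was clear.

**What went wrong or disagreed:**
- The first lowering of the cap caught on the jar at 5 N. I raised it slightly, shifted it 1.5 mm and it seated freely.
- The side and top cameras disagreed by 1 to 4 mm in places. For the drill axis I used the position felt when gripping the sleeve, and the wide bit went in on the first try.

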